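# Snap the plaster tools back into the clip rack

### The arm

A 6-joint arm with a two-finger parallel gripper is mounted at the origin on a cart in front of the work surface, level with it; the furniture and walls round the work are solid. World frame = base frame: x ahead of the robot, y to its left, z up, the work surface at z = 0. Lengths are in m, angles in rad, forces in N, time in s.
With the tool pointing down it reaches from about 0.325 to 0.875 m from the base axis. Payload 4.4 kg.
Tool frame: the origin (TCP) lies between the finger pads; the fingertips stand r.tip_reach ahead of it and the grasp point (between the pads) lies 5 mm behind it (r.tip_reach is the distance from the TCP to the fingertips, in m); z points along the fingers, y is the direction in which the jaws open and shut (so a half turn about z gives the same grasp; the last joint's range is limited). The gripper opens to 85 mm and grips with 20 to 120 N. Pads are 22 mm wide; open, the fingers measure 114 mm over their backs; the gripper's body (76 mm by 85 mm) begins 54 mm behind the grasp point. The pads swing forward as they close: fully open they stand 13 mm farther back than shut.
Start: joints at [-1.435, 0.207, 1.542, -0, 1.393, -0.15], TCP at [0.162, -0.552, 0.245] pointing down, gripper open.
Joint ranges: [-2.73, 2.73], [-0.86, 2.22], [0.23, 2.46], [-1.11, 4.25], [0.08, 2.63], [-2.82, 2.82]. Speed limits (rad/s): [2.79, 2.79, 3.14, 3.14, 3.14, 3.14].

### API

Orientations are given as a rotation vector (axis times angle).
In Python, from rig import monitor, optics, workorder, r gives the robot as it stands.
- The arm moves only by the tool carry_out, never from a script. Its argument "series" is a list of rows, each a list of 7 numbers: the turn, a rotation vector about the tool's x, y, z in units of 5 degrees (1.0 is 5 degrees), then the shift along the tool's x, y, z in units of 30 mm (1.0 is 30 mm), then the opening, from -1 (shut) to 1 (fully open). A call has exactly 10 rows; each row shifts and turns the pose as measured when the row begins, along the tool's axes as they then stand; what a row does not reach is not made up. A row lasts 1/12 s, in which the tool goes at most 41.7 mm and 7.16 degrees, less where a joint would pass 70% of its speed; a pose out of reach is approached as far as the arm can. A call is refused whole if a number of a shift passes 1 or a number of a turn 1, either way. A call with a gripper value outside its range is refused whole. The fingers move at their own pace and stop on an object; "grip_force" is the grip in N (left out, the last holds). Time passes only in rows, so rows that do not move let the fingers close, or fill a call up. It gives the time, the measured TCP pose, the force and the opening at its end, in the units of the state.
- monitor.state(): the state, without advancing time (a new reading comes with each control period).
- optics.camera(name): name is "scene" or "top"; returns a dict with "pixels" (384x512x3 uint8, blue, green, red), "fovy" (degrees; the focal length in pixels is half the picture's height over the tangent of half this angle, whatever the lens; pixels are square), "cx", "cy" (the principal point, pixels), "k1" (the pictures are not rectified: a ray, as slopes to the right and down, at radius r is drawn at 1 + k1 r^2 times it, then the intrinsics apply), "eye" and "orientation" of the camera in the world. Camera axes: x right, y down, z forward; pixel columns grow to the right and rows downward; lengths in m; the calibration is good to about 2 mm. A picture is of the moment at which its call begins. There is no depth.
- workorder.hand_in(): hands the job in, once; it reports no verdict.
The state is a dict: "clock": time; "joint_positions": joint angles; "qd": joint speeds; "effort": joint torques, N m; "position": TCP position; "orientation": TCP orientation; "force": force on the tool from outside, world axes, zero at the start; "moment": the same for the moment, N m; "grip_width": finger opening in m.
Only numpy, scipy, OpenCV 4.12 (cv2) and the standard library are available. Lean on these libraries where they do the work, as an engineer would, in place of code of your own. Each camera call takes 0.05 s, during which the arm holds its last target.

### The job

The plaster job is finished: put the spatula and the separating brush back into the spring-clip rack, each in the pair of clips that fits its handle. Lay them with their handles toward you (the robot) and the blade and bristles pointing away, the middle of the handle between the two clips, and press each down until it has fully snapped home in both; leave the marker in the rack and everything else on the bench where it is.

Things in the scene. Friction and masses are not known exactly. Their poses are not given: they have to be found in the camera images.
- spatula_handle (a point): Plaster spatula, loose, 198 mm long, 60 g: turned-wood handle, flat grey metal blade. Point: middle of the handle's length, half-way up (9 mm above its underside). y axis along the tool, +y from blade to butt; z up as it lies. Handle: 17.6 mm square across to the touch, from 52 mm toward +y (butt) to 52 mm toward -y; blade tip 145 mm toward -y.
- spatula_blade_tip (a point): Tip of the spatula's blade, at the height of the handle's centre line.
- spatula: The spatula as a whole; origin on its underside at the middle of its 198 mm length (46 mm from the handle point toward the blade). Axes as point spatula_handle.
- brush_handle (a point): Separating-fluid brush, loose, 158 mm long, 12 g: thin red handle, metal collar, pale bristles. Point: middle of the firm part, half-way up (4 mm above its underside). y axis along the tool, +y from bristles to butt; z up as it lies. Firm part: 8.4 mm square across to the touch, 59 mm toward +y (butt) and 59 mm toward -y; bristle tip 98 mm toward -y.
- brush_bristle_tip (a point): Tip of the brush's bristles, at the height of the handle's centre line.
- brush: The brush as a whole; origin on its underside at the middle of its 158 mm length (19 mm from the handle point toward the bristles). Axes as point brush_handle.
- clip_rack: Tool rack, fixed: light grey base plate 104 x 214 mm (top 6 mm above the work surface), two aluminium rails along y, three stations 70 mm apart along y; which is where varies. Each station is two steel spring clips, opening upward, that hold one tool level along the rack's x. Origin: centre of its underside; x from the robot's side to the far side, y to the left, z up.
- wide_clips_seat (a point): WIDE station of the rack, for the spatula. Point: where the middle of a seated handle lies, half-way between the two clips, 36 mm above the work surface, 9 mm above the clip floor. Axes as clip_rack. Jaws 19.6 mm apart, turned in to a 14 mm throat 12 mm above the point, flared to 25 mm at the lips 21 mm above it. Pressed straight down, the tool snaps in at 5 to 15 N.
- narrow_clips_seat (a point): NARROW station, for the brush. Point: where the middle of a seated handle lies, half-way between the two clips, 36 mm above the work surface, 4 mm above the clip floor. Axes as clip_rack. Jaws 9.6 mm apart, turned in to a 4 mm throat 8 mm above the point, flared to 15 mm at the lips 17 mm above it. Pressed straight down, the brush snaps in at 4 to 9 N.
- wide_clips: The wide station's mount; origin 20 mm below its seat point. Its two clips are centred 32 mm toward -x and +x, each 12 mm long: 52 mm of free handle between them for the fingers, open down to the base plate. Fixed to the rack, axes alike.
- narrow_clips: The narrow station's mount; origin 20 mm below its seat point; clips placed as in the wide station.
- marker_centre (a point): White and black felt marker, 16 mm thick and 135 mm long, which already lies in the third (middle-width) station of the rack. Point: its centre. It stays there.
- power_supply: Grey bench power supply, fixed, to the right of the loose tools: 316 (x) x 139 (y) x 152 mm high; origin at the centre of its underside. Keep clear of it.
- vacuum_former: Blue vacuum former, fixed, to the left of the rack: 350 mm high, its right side 139 mm from its origin; origin on its underside. Keep clear of it.
- mixing_bowl: Green rubber mixing bowl, 113 mm across, 67 mm high; a bystander, origin at the centre of its underside.
- separator_bottle: Amber dropper bottle with black cap, 33 mm across, 102 mm high; a bystander, origin at the centre of its underside.
- white_cast: White plaster dental arch cast, 52 x 67 x 30 mm; a bystander, origin at the centre of its underside.
- stone_cast: Beige stone dental arch cast, 51 x 66 x 26 mm; a bystander, origin at the centre of its underside.
- powder_pot: White pot with a yellow-tan lid, 61 mm across, 55 mm high; a bystander, origin at the centre of its underside.
- crown_caliper: Steel spring caliper, 114 x 64 x 6 mm; a bystander, origin at the centre of its underside.
- bur_block: Small grey metal block full of burs, 28 x 70 x 49 mm; a bystander, origin at the centre of its underside.
Not all that is in view belongs to the job. Leave any green look-alike of the spatula alone.

How it is judged:
At the end, for the whole second after the job is handed in: Spatula in the wide clips, brush in the narrow: seated to full depth (2.5 mm), centred (3 mm sideways, 20 mm along), parallel to the seat within 0.07 rad, blade and bristles on the side away from the robot, at rest; marker within 15 mm of its start (z of spatula_handle in the frame of wide_clips_seat between -0.0035 and 0.0025 m and y of spatula_handle in the frame of wide_clips_seat between -0.003 and 0.003 m and x of spatula_handle in the frame of wide_clips_seat between -0.02 and 0.02 m and angle between the y axis of spatula_handle and the x axis of wide_clips_seat, either way round below 0.07 rad and x of spatula_blade_tip in the frame of wide_clips_seat above 0.05 m and linear speed of each of spatula, brush below 0.01 m/s and z of brush_handle in the frame of narrow_clips_seat between -0.0035 and 0.0025 m and y of brush_handle in the frame of narrow_clips_seat between -0.003 and 0.003 m and x of brush_handle in the frame of narrow_clips_seat between -0.02 and 0.02 m and angle between the y axis of brush_handle and the x axis of narrow_clips_seat, either way round below 0.07 rad and x of brush_bristle_tip in the frame of narrow_clips_seat above 0.05 m and distance of marker_centre from where it was at the start of the episode below 0.015 m); the robot touches nothing.
It fails at once if the marker is knocked out of its place (distance of marker_centre from where it was at the start of the episode above 0.02 m).
It fails at once if a bystander on the bench is pushed away or knocked over (distance of any of mixing_bowl, separator_bottle, powder_pot, crown_caliper, bur_block from where it was at the start of the episode above 0.03 m).
It also fails if it takes over 58 s, if anything falls off the work surface, if the arm or the gripper's body presses on something with over 40 N, if the wrist force passes 120 N, or if a joint passes its speed limit or range.

## Working session

There is one attempt and no reset: what is moved stays moved. The work goes in short steps, Python scripts to look and compute and a tool call to move; the robot and the scene stay as the last step left them, time stands still between calls to the robot, and variables do not carry over. Pictures are saved under pics/ and viewed, and the job is handed in when it is done.

Besides the shell and the picture viewer there is one more tool, called as a command line: name --pt "numbers of a row" for each row, then --argument value for the rest. carry_out: Moves the arm, as the interface text tells. Its arguments: {"type":"object","properties":{"series":{"type":"array","items":{"type":"array","items":{"type":"number"}}},"grip_force":{"type":"number"}},"required":["series"]}

```bash
mkdir -p pics; ls; python3 - <<'E'
from rig import monitor, optics, workorder, r
import cv2
print(monitor.state()); print(r.tip_reach)
for n in("scene","top"):
    c=optics.camera(n); cv2.imwrite(f"pics/{n}0.png",c["pixels"]); 
    print(n,{k:v for k,v in c.items() if k!="pixels"})
    import pickle; pickle.dump(c,open(f"{n}0.pkl","wb"))
E
```

```text
pics
{'clock': 0.0, 'joint_positions': array([-1.43552842e+00,  2.07482985e-01,  1.54295943e+00, -2.91171995e-05,
        1.39347507e+00, -1.50513256e-01]), 'qd': array([ 0.00206739,  0.00133865,  0.00119538, -0.00196697, -0.00055358,
       -0.00040959]), 'effort': array([-3.80684896e-04, -3.83031571e+01, -2.91599178e+01, -1.93595183e-04,
        1.06464917e-02,  3.76686469e-07]), 'position': array([ 0.16197144, -0.55096292,  0.24408735]), 'orientation': array([-3.10727267e+00, -4.47054895e-01,  1.71600831e-05]), 'force': array([ 0.82129201, -0.25866838,  0.64566527]), 'moment': array([-0.0395567 ,  0.03593456, -0.04126119]), 'grip_width': 0.08550596640018024}
0.014
scene {'fovy': 45.186468380418546, 'cx': 258.29695405225124, 'cy': 194.41207361170245, 'k1': 0.02816929223484281, 'eye': array([-0.25759257,  0.4611092 ,  1.04671094]), 'orientation': array([-1.27170591,  2.26927378, -0.93651703])}
top {'fovy': 53.05158345194678, 'cx': 260.2558627002756, 'cy': 200.3738950553085, 'k1': -0.11517280854626653, 'eye': array([ 0.2437775 , -0.06299396,  1.48984793]), 'orientation': array([-2.12806874,  2.0858537 , -0.22867695])}
```

View pics/scene0.png

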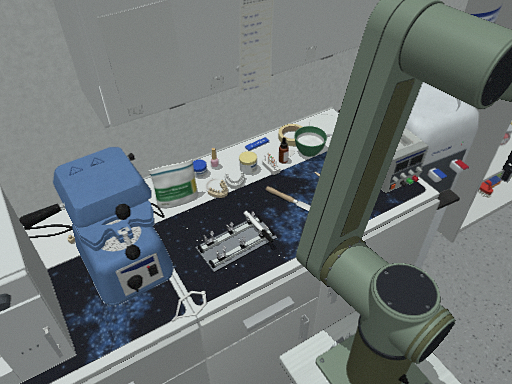

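View pics/top0.png

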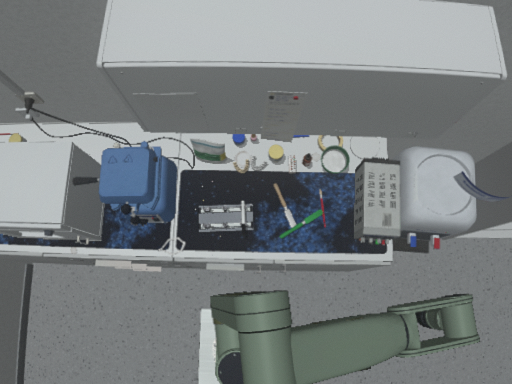

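```bash
cat > h.py <<'E'
import numpy as np, cv2
from scipy.spatial.transform import Rotation as R
def K(c):
    f=c["pixels"].shape[0]/2/np.tan(np.radians(c["fovy"])/2)
    return np.array([[f,0,c["cx"]],[0,f,c["cy"]],[0,0,1]]), np.array([c["k1"],0,0,0,0.])
def ray(c,uv):
    k,d=K(c); p=cv2.undistortPointsIter(np.array(uv,float).reshape(-1,1,2),k,d,None,None,(3,100,1e-12)).reshape(-1,2)
    v=np.c_[p,np.ones(len(p))]
    return R.from_rotvec(c["orientation"]).apply(v)
def toz(c,uv,z):
    v=ray(c,uv); e=c["eye"]; return e+v*((z-e[2])/v[:,2])[:,None]
def proj(c,P):
    k,d=K(c); rt=R.from_rotvec(c["orientation"]).inv()
    q=rt.apply(np.array(P,float).reshape(-1,3)-c["eye"])
    return cv2.projectPoints(q,np.zeros(3),np.zeros(3),k,d)[0].reshape(-1,2)
def crop(c,x0,y0,x1,y1,s,name):
    im=cv2.resize(c["pixels"][y0:y1,x0:x1],None,fx=s,fy=s,interpolation=cv2.INTER_CUBIC); cv2.imwrite(name,im)
E
python3 - <<'E'
import pickle; from h import *
t=pickle.load(open("top0.pkl","rb")); s=pickle.load(open("scene0.pkl","rb"))
crop(t,180,170,260,240,10,"pics/t_rack.png"); crop(t,260,170,340,245,8,"pics/t_tools.png")
crop(s,185,160,345,280,5,"pics/s_all.png")
E
```

```text
(no output)
```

View pics/t_rack.png

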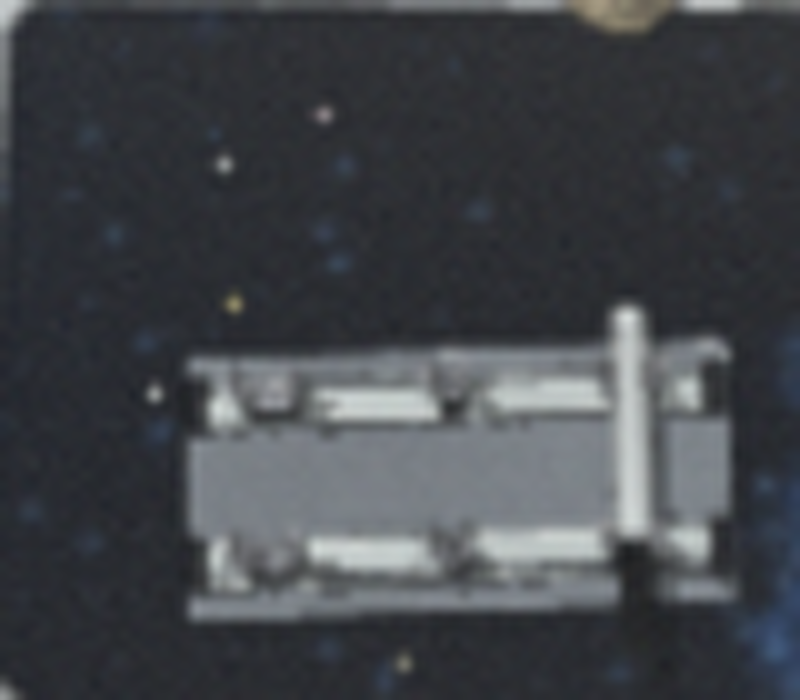

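View pics/t_tools.png

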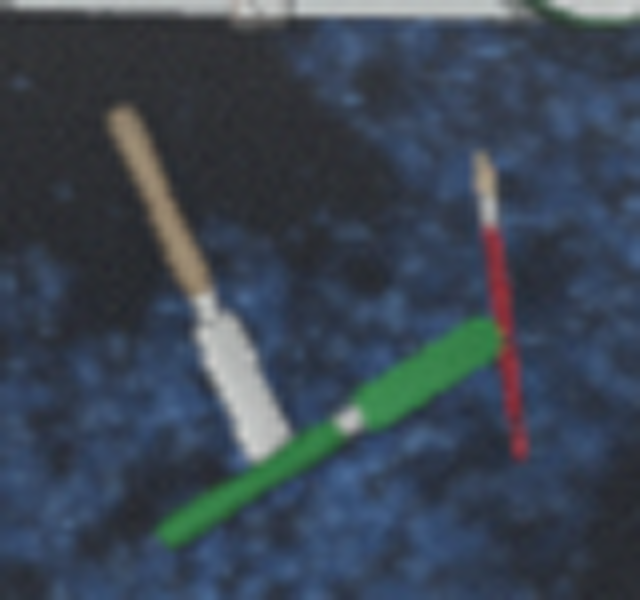

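View pics/s_all.png

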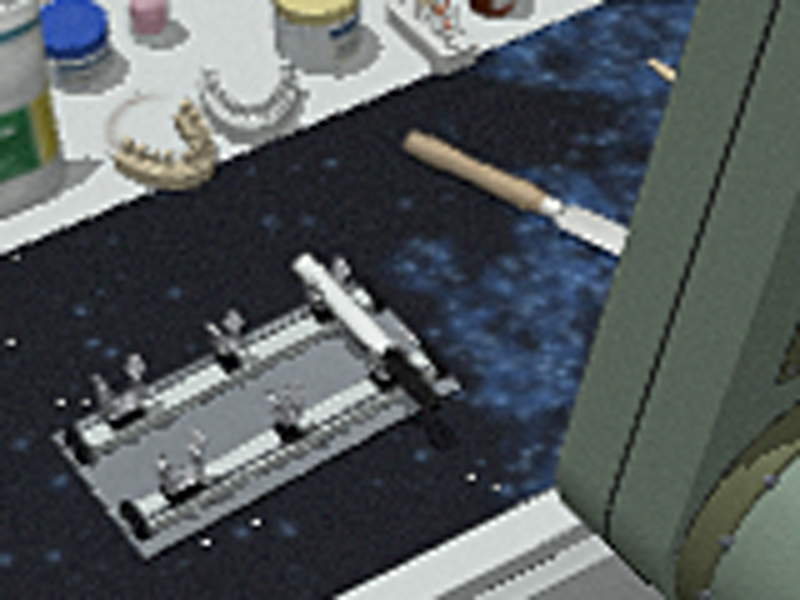

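```bash
cat > m.py <<'E'
import pickle; from h import *
t=pickle.load(open("top0.pkl","rb")); s=pickle.load(open("scene0.pkl","rb"))
def uc(x,y,x0,y0,sc): return ((x+.5)/sc-.5+x0,(y+.5)/sc-.5+y0)
rk=lambda x,y:uc(x,y,180,170,10); tl=lambda x,y:uc(x,y,260,170,8); sl=lambda x,y:uc(x,y,185,160,5)
E
python3 - <<'E'
from m import *
np.set_printoptions(precision=4,suppress=True)
print("rack corners TL TR BR BL\n",toz(t,[rk(188,360),rk(730,345),rk(735,598),rk(190,618)],.006))
print("scene L,B,R\n",toz(s,[sl(55,437),sl(148,555),sl(460,385)],.006))
print("spat butt, neck, tip-ish\n",toz(t,[tl(122,108),tl(203,293),tl(268,455)],.009))
print("brush tip butt, greentip, green butt\n",toz(t,[tl(482,152),tl(520,460),tl(500,325),tl(165,535)],.004))
print("scene spat butt, neck\n",toz(s,[sl(412,142),sl(545,203)],.009))
print("psu left top corners",toz(t,[(357,160),(357,241)],.152),toz(t,[(357,160),(355,241)],0))
E
```

```text
rack corners TL TR BR BL
 [[ 0.5441  0.1845  0.006 ]
 [ 0.5545 -0.0294  0.006 ]
 [ 0.4541 -0.0337  0.006 ]
 [ 0.4416  0.1783  0.006 ]]
scene L,B,R
 [[ 0.5405  0.1849  0.006 ]
 [ 0.4401  0.1775  0.006 ]
 [ 0.4517 -0.0334  0.006 ]]
spat butt, neck, tip-ish
 [[ 0.6411 -0.116   0.009 ]
 [ 0.5479 -0.1569  0.009 ]
 [ 0.4681 -0.1891  0.009 ]]
brush tip butt, greentip, green butt
 [[ 0.6235 -0.2964  0.004 ]
 [ 0.4686 -0.3131  0.004 ]
 [ 0.5357 -0.3041  0.004 ]
 [ 0.4287 -0.1396  0.004 ]]
scene spat butt, neck
 [[ 0.6355 -0.116   0.009 ]
 [ 0.5456 -0.1579  0.009 ]]
psu left top corners [[ 0.6972 -0.4127  0.152 ]
 [ 0.3987 -0.4024  0.152 ]] [[ 0.7487 -0.4525  0.    ]
 [ 0.4162 -0.433   0.    ]]
```

```bash
python3 - <<'E'
from m import *
crop(t,320,130,420,260,6,"pics/t_psu.png"); crop(t,220,120,360,200,5,"pics/t_by.png")
E
```

```text
(no output)
```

View pics/t_psu.png

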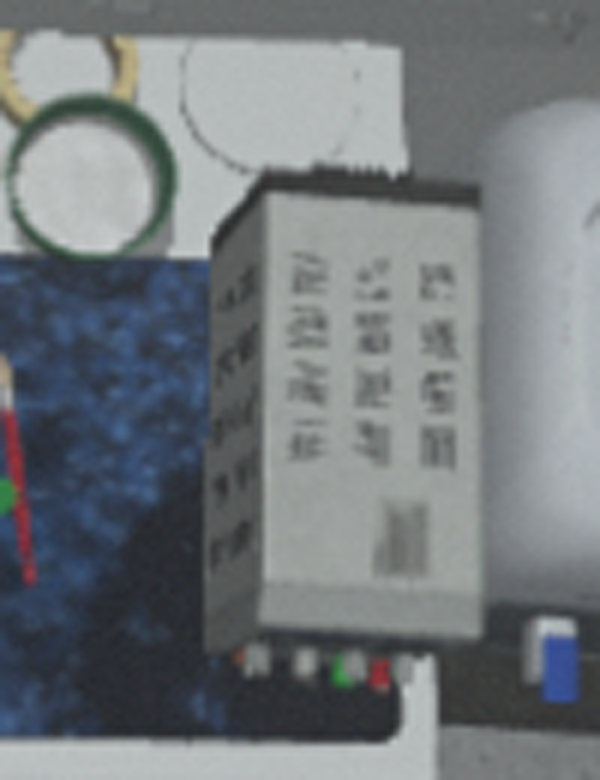

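View pics/t_by.png

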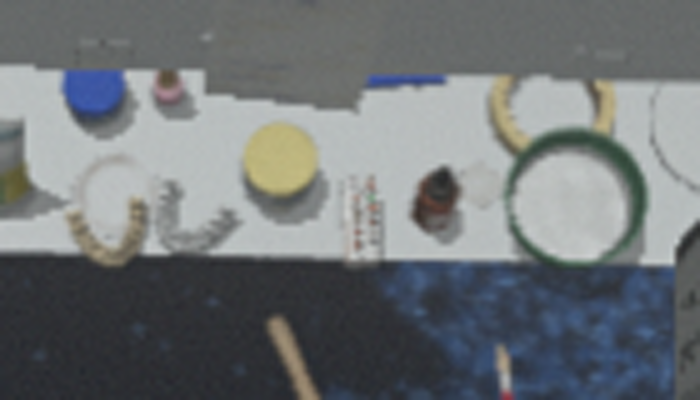

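```bash
python3 - <<'E'
from m import *
def ov(cam,x0,y0,x1,y1,sc,name,cx,cy,yaw):
    im=cv2.resize(cam["pixels"][y0:y1,x0:x1],None,fx=sc,fy=sc,interpolation=cv2.INTER_CUBIC)
    def P(p):
        p=np.array(p,float); c,s_=np.cos(yaw),np.sin(yaw)
        w=np.c_[cx+c*p[:,0]-s_*p[:,1],cy+s_*p[:,0]+c*p[:,1],p[:,2]]
        return ((proj(cam,w)-[x0,y0]+.5)*sc-.5)
    def pl(p,col): cv2.polylines(im,[np.round(P(p)*8).astype(int)],True,col,1,cv2.LINE_AA,3)
    pl([(-.052,-.107,.006),(.052,-.107,.006),(.052,.107,.006),(-.052,.107,.006)],(0,255,0))
    for yy,hw in((.07,.0125),(0,.0075)):
        for xx in(-.032,.032):
            for sgn in(-1,1):
                y=yy+sgn*hw; z=.057 if yy else .053
                pl([(xx-.006,y,z),(xx+.006,y,z)],(0,0,255) )
    pl([(-.0675,-.07,.044),(.0675,-.07,.044)],(255,0,255))
    cv2.imwrite(name,im)
for i,a in enumerate([(.497,.0753,.055)]):
    ov(t,190,190,260,240,11,f"pics/ovt{i}.png",*a); ov(s,190,195,285,275,8,f"pics/ovs{i}.png",*a)
E
```

```text
(no output)
```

View pics/ovt0.png

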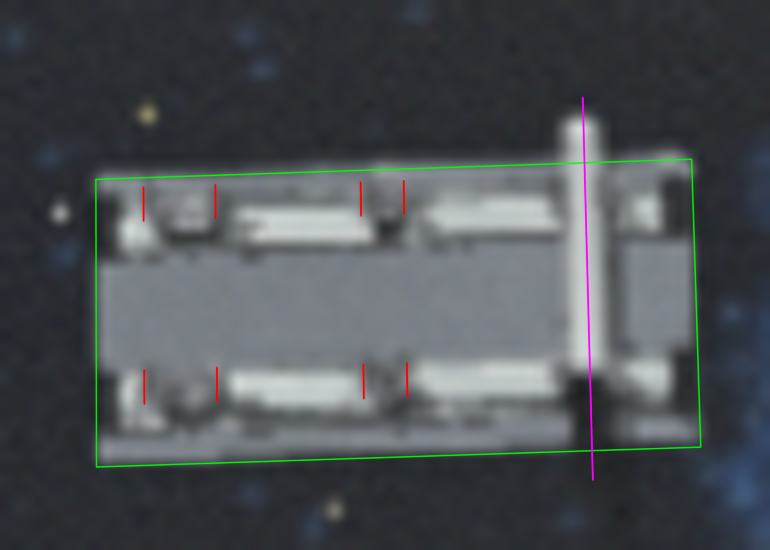

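View pics/ovs0.png

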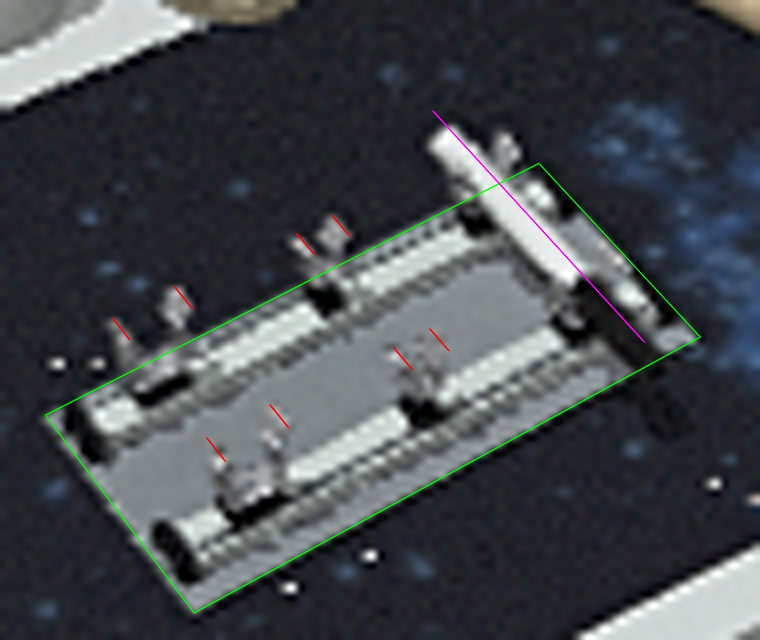

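```bash
python3 - <<'E'
from m import *
np.set_printoptions(precision=1,suppress=True)
cx,cy,yaw=.497,.0753,.055
c,s_=np.cos(yaw),np.sin(yaw)
for z in(.016,.022,.03,.05):
    for yy in(.07,0):
        w=[(cx+c*x-s_*yy,cy+s_*x+c*yy,z) for x in(.032,-.032)]
        print(z,yy,"top",((proj(t,w)-[190,190]+.5)*11-.5).ravel(),"scene",((proj(s,w)-[190,195]+.5)*8-.5).ravel())
E
python3 - <<'E'
from m import *
crop(t,195,203,250,238,14,"pics/tz.png")
E
```

```text
0.016 0.07 top [194.7 224.8 196.  403.1] scene [160.8 387.  254.3 506. ]
0.016 0 top [391.2 218.2 394.2 396.5] scene [327.2 301.4 423.4 415.3]
0.022 0.07 top [192.5 221.6 193.7 400.5] scene [159.5 376.4 253.3 495.4]
0.022 0 top [389.8 215.  392.7 394. ] scene [326.4 290.7 422.9 404.7]
0.03 0.07 top [189.4 217.2 190.7 397.1] scene [157.8 362.  251.9 481.2]
0.03 0 top [387.8 210.6 390.7 390.5] scene [325.5 276.3 422.4 390.4]
0.05 0.07 top [181.7 206.2 182.9 388.3] scene [153.4 325.7 248.5 445.1]
0.05 0 top [382.7 199.4 385.7 381.7] scene [323.  239.8 420.9 354.1]
```

View pics/tz.png

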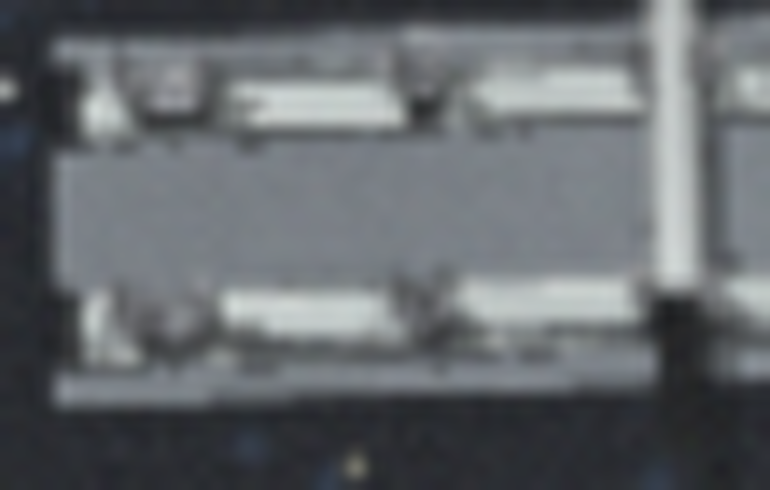

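```bash
cat > p.py <<'E'
import sys
from rig import monitor,r
import numpy as np
from scipy.spatial.transform import Rotation as R
def st(): 
    d=monitor.state(); M=R.from_rotvec(d["orientation"]).as_matrix()
    psi=np.arctan2(M[1,1],M[0,1])
    print("t %.2f pos %s psi %.3f tilt %s F %s w %.4f reach %.4f q6 %.2f"%(d["clock"],np.round(d["position"],4),psi,np.round(M[:2,2],4),np.round(d["force"],1),d["grip_width"],r.tip_reach,d["joint_positions"][5])); return d,M,psi
def plan(target,psi_t,n,near=0):
    """n rows, each with rotation; translation spread; tool frame"""
    d,M,psi=st(); a=-(psi_t-psi+np.pi)%(2*np.pi)-np.pi if False else -(((psi_t-psi)+np.pi)%(2*np.pi)-np.pi)
    dp=np.array(target)-d["position"]
    # keep tool straight down: tilt fix
    for i in range(n):
        p=psi-a*i/n
        xt=np.array([np.cos(p+np.pi/2),np.sin(p+np.pi/2)]); yt=np.array([np.cos(p),np.sin(p)])
        v=dp/n
        print("rz %.2f  x %.3f y %.3f z %.3f"%(np.degrees(a)/n/5, v[:2]@xt/.03, v[:2]@yt/.03, -v[2]/.03))
        if abs(a)<1e-3 : print("  x%d"%n); break
if __name__=="__main__":
    a=[float(eval(x)) for x in sys.argv[1:]]
    if len(a)==0: st()
    else: plan(a[:3],a[3],int(a[4]))
E
python3 p.py .557 -.3036 .16 -1.463 20
```

```text
t 0.10 pos [ 0.162  -0.551   0.2442] psi -1.285 tilt [-0.0003  0.0021] F [ 0.4 -0.7 -0.3] w 0.0854 reach 0.0140 q6 -0.15
rz 0.10  x 0.748 y -0.210 z 0.140
rz 0.10  x 0.746 y -0.217 z 0.140
rz 0.10  x 0.744 y -0.223 z 0.140
rz 0.10  x 0.742 y -0.230 z 0.140
rz 0.10  x 0.740 y -0.237 z 0.140
rz 0.10  x 0.738 y -0.243 z 0.140
rz 0.10  x 0.736 y -0.250 z 0.140
rz 0.10  x 0.733 y -0.256 z 0.140
rz 0.10  x 0.731 y -0.263 z 0.140
rz 0.10  x 0.729 y -0.269 z 0.140
rz 0.10  x 0.726 y -0.276 z 0.140
rz 0.10  x 0.724 y -0.282 z 0.140
rz 0.10  x 0.721 y -0.289 z 0.140
rz 0.10  x 0.719 y -0.295 z 0.140
rz 0.10  x 0.716 y -0.301 z 0.140
rz 0.10  x 0.713 y -0.308 z 0.140
rz 0.10  x 0.710 y -0.314 z 0.140
rz 0.10  x 0.708 y -0.320 z 0.140
rz 0.10  x 0.705 y -0.327 z 0.140
rz 0.10  x 0.702 y -0.333 z 0.140
```

Candidates: the spatula is the wood handle with grey blade at top px (280,195) to (293,226). The green spatula-shaped thing at (281,236) to (322,211) is the look-alike and stays where it is. The brush is the red handle with pale bristles at (320,189) to (325,227). The white/black stick at (243,212) is the marker, already in the rack. In the close crop I chose the wood and red items. The green piece touches the brush near its middle and overlaps the blade tip. The wide clips are the left station, px (207,217), and the narrow clips are the middle one, (225,217).

carry_out --pt "0 0 0.1 0.75 -0.21 0 -0.3" --pt "0 0 0.1 0.75 -0.22 0 -0.3" --pt "0 0 0.1 0.75 -0.22 0 -0.3" --pt "0 0 0.1 0.75 -0.23 0 -0.3" --pt "0 0 0.1 0.75 -0.24 0 -0.3" --pt "0 0 0.1 0.75 -0.24 0 -0.3" --pt "0 0 0.1 0.75 -0.25 0 -0.3" --pt "0 0 0.1 0.75 -0.26 0 -0.3" --pt "0 0 0.1 0.75 -0.26 0 -0.3" --pt "0 0 0.1 0.75 -0.27 0 -0.3"

```text
clock: 0.93
position: [0.3654, -0.4214, 0.2375]
orientation: [-3.116, -0.287, 0.008]
force: [1.3, -0.5, -1.0]
grip_width: 0.0297
```

```bash
python3 p.py .557 -.3036 .16 -1.463 10
```

```text
t 0.93 pos [ 0.3654 -0.4214  0.2375] psi -1.387 tilt [-0.0065  0.0121] F [ 1.3 -0.5 -1. ] w 0.0297 reach 0.0140 q6 0.37
rz 0.09  x 0.700 y -0.269 z 0.258
rz 0.09  x 0.698 y -0.275 z 0.258
rz 0.09  x 0.695 y -0.280 z 0.258
rz 0.09  x 0.693 y -0.285 z 0.258
rz 0.09  x 0.691 y -0.290 z 0.258
rz 0.09  x 0.689 y -0.296 z 0.258
rz 0.09  x 0.687 y -0.301 z 0.258
rz 0.09  x 0.684 y -0.306 z 0.258
rz 0.09  x 0.682 y -0.311 z 0.258
rz 0.09  x 0.680 y -0.316 z 0.258
```

carry_out --pt "0 0 0.09 0.7 -0.27 0.1 -0.3" --pt "0 0 0.09 0.7 -0.27 0.2 -0.3" --pt "0 0 0.09 0.7 -0.28 0.25 -0.3" --pt "0 0 0.09 0.7 -0.28 0.25 -0.3" --pt "0 0 0.09 0.7 -0.29 0.25 -0.3" --pt "0 0 0.09 0.7 -0.3 0.3 -0.3" --pt "0 0 0.09 0.7 -0.3 0.3 -0.3" --pt "0 0 0.09 0.7 -0.3 0.3 -0.3" --pt "0 0 0.09 0.68 -0.31 0.3 -0.3" --pt "0 0 0 0.6 -0.31 0.3 -0.3"

```text
clock: 1.77
position: [0.5645, -0.2945, 0.1549]
orientation: [-3.121, -0.172, 0.014]
force: [-0.6, -0.4, -0.9]
grip_width: 0.0299
```

```bash
python3 p.py .557 -.3036 .05 -1.463 8
python3 - <<'E'
from rig import optics
from h import *; import pickle
for n in("scene","top"):
    c=optics.camera(n); pickle.dump(c,open(n+"1.pkl","wb"))
    if n=="top": crop(c,260,160,360,250,7,"pics/t1.png")
    else: crop(c,200,120,400,270,4,"pics/s1.png")
E
```

```text
t 1.77 pos [ 0.5645 -0.2945  0.1549] psi -1.461 tilt [-0.0101  0.0149] F [-0.6 -0.4 -0.9] w 0.0299 reach 0.0140 q6 0.84
rz 0.00  x -0.035 y 0.034 z 0.437
rz 0.00  x -0.035 y 0.034 z 0.437
rz 0.00  x -0.035 y 0.034 z 0.437
rz 0.00  x -0.035 y 0.034 z 0.437
rz 0.00  x -0.035 y 0.034 z 0.437
rz 0.00  x -0.035 y 0.034 z 0.437
rz 0.00  x -0.035 y 0.034 z 0.437
rz 0.00  x -0.035 y 0.034 z 0.437
```

View pics/t1.png

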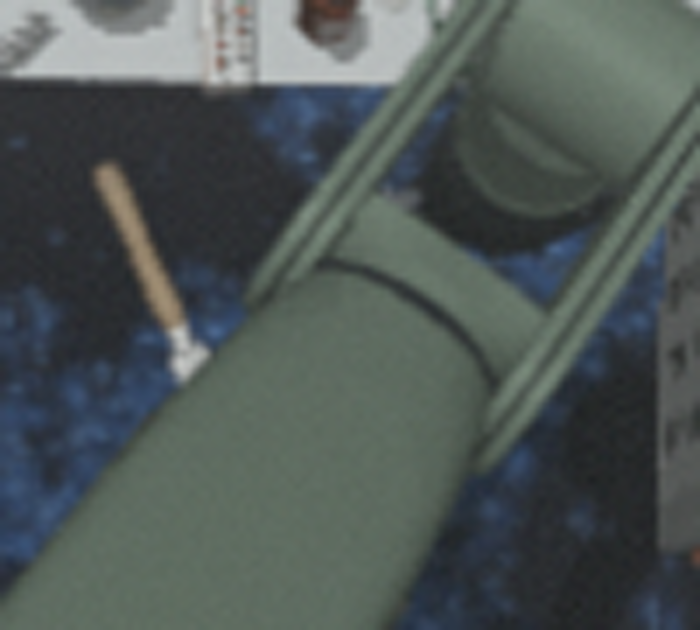

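View pics/s1.png

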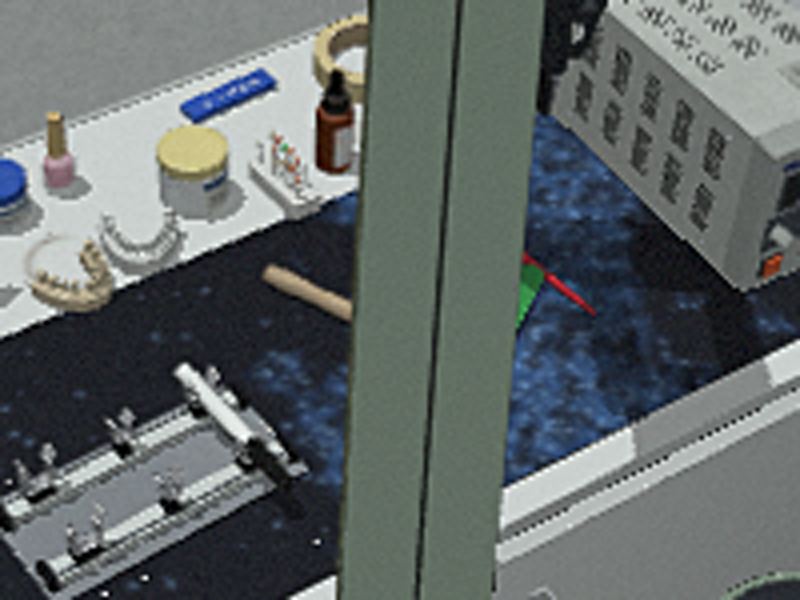

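```bash
python3 - <<'E'
import pickle; from h import *
s=pickle.load(open("scene1.pkl","rb"))
print(toz(s,[(200+594.5/4-.4,120+313/4-.4),(200+560/4-.4,120+285/4-.4)],.004))
crop(s,320,175,360,205,18,"pics/s1z.png")
E
```

```text
[[ 0.46782452 -0.31392744  0.004     ]
 [ 0.50687288 -0.31048556  0.004     ]]
```

View pics/s1z.png

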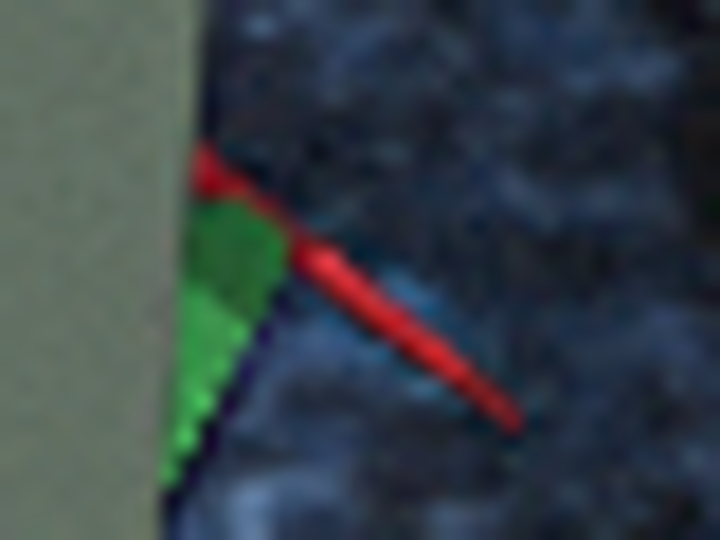

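```bash
python3 - <<'E'
s=open('p.py').read()
s=s.replace("    dp=np.array(target)","    z=M[:,2]; w=np.cross(z,[0,0,-1]); wt=M.T@w/np.radians(5); print('tiltfix total units rx %.2f ry %.2f'%(wt[0],wt[1]))\n    dp=np.array(target)")
open('p.py','w').write(s)
E
python3 p.py .557 -.3036 .05 -1.463 9
```

```text
t 1.87 pos [ 0.5643 -0.2923  0.1529] psi -1.457 tilt [-0.0127  0.018 ] F [0.4 0.7 0.1] w 0.0300 reach 0.0140 q6 0.84
tiltfix total units rx -0.22 ry 0.12
rz 0.01  x -0.032 y 0.039 z 0.381
rz 0.01  x -0.032 y 0.039 z 0.381
rz 0.01  x -0.032 y 0.039 z 0.381
rz 0.01  x -0.032 y 0.039 z 0.381
rz 0.01  x -0.032 y 0.039 z 0.381
rz 0.01  x -0.032 y 0.039 z 0.381
rz 0.01  x -0.032 y 0.039 z 0.381
rz 0.01  x -0.032 y 0.039 z 0.381
rz 0.01  x -0.032 y 0.039 z 0.381
```

carry_out --pt "-0.05 0.03 0 -0.03 0.04 0.4 -0.4" --pt "-0.05 0.03 0 -0.03 0.04 0.4 -0.4" --pt "-0.05 0.03 0 -0.03 0.04 0.4 -0.4" --pt "-0.05 0.03 0 -0.03 0.04 0.4 -0.4" --pt "0 0 0 -0.03 0.04 0.4 -0.4" --pt "0 0 0 -0.03 0.04 0.4 -0.4" --pt "0 0 0 -0.03 0.04 0.4 -0.4" --pt "0 0 0 -0.03 0.04 0.4 -0.4" --pt "0 0 0 -0.03 0.04 0.2 -0.4" --pt "0 0 0 0 0 0 -0.4"

```text
clock: 2.7
position: [0.5535, -0.3067, 0.0443]
orientation: [3.136, 0.179, -0.006]
force: [-0.4, -0.2, -0.3]
grip_width: 0.0255
```

```bash
python3 p.py .557 -.3036 .019 -1.463 5
```

```text
t 2.70 pos [ 0.5535 -0.3067  0.0443] psi -1.456 tilt [-0.0035 -0.0002] F [-0.4 -0.2 -0.3] w 0.0255 reach 0.0140 q6 0.82
tiltfix total units rx -0.00 ry 0.04
rz 0.01  x 0.025 y -0.018 z 0.169
rz 0.01  x 0.025 y -0.018 z 0.169
rz 0.01  x 0.025 y -0.018 z 0.169
rz 0.01  x 0.025 y -0.018 z 0.169
rz 0.01  x 0.025 y -0.018 z 0.169
```

carry_out --pt "0 0.02 0.02 0.03 -0.03 0.17 -0.4" --pt "0 0.02 0.02 0.03 -0.03 0.17 -0.4" --pt "0 0 0.02 0.03 -0.02 0.17 -0.4" --pt "0 0 0 0.03 -0.01 0.15 -0.4" --pt "0 0 0 0 0 0.15 -0.4" --pt "0 0 0 0 0 0 -0.4" --pt "0 0 0 0 0 0 -1" --pt "0 0 0 0 0 0 -1" --pt "0 0 0 0 0 0 -1" --pt "0 0 0 0 0 0 -1" --grip_force 25

```text
clock: 3.53
position: [0.5593, -0.3041, 0.0195]
orientation: [3.135, 0.171, 0.006]
force: [-0.1, 0.8, 0.4]
grip_width: 0.0069
```

```bash
python3 p.py
```

```text
t 3.53 pos [ 0.5593 -0.3041  0.0195] psi -1.462 tilt [ 0.0038 -0.0021] F [-0.1  0.8  0.4] w 0.0069 reach 0.0140 q6 0.83
```

carry_out --pt "0 0 0 0 0 0 -1" --pt "0 0 0 0 0 0 -1" --pt "0 0 0 0 0.2 0 -1" --pt "0 0 0 0 0.2 0 -1" --pt "0 0 0 0 0.2 0 -1" --pt "0 0 0 0 0.2 0 -1" --pt "0 0 0 0 0.2 0 -1" --pt "0 0 0 0 0.2 0 -1" --pt "0 0 0 0 0 0 -1" --pt "0 0 0 0 0 0 -1"

```text
clock: 4.37
position: [0.564, -0.3458, 0.0206]
orientation: [3.133, 0.169, 0.009]
force: [-0.9, 0.6, -1.1]
grip_width: 0.0072
```

```bash
python3 p.py; python3 - <<'E'
from rig import optics
from h import *; import pickle
c=optics.camera("scene"); pickle.dump(c,open("s2.pkl","wb"))
crop(c,290,160,380,225,8,"pics/s2.png")
E
```

```text
t 4.37 pos [ 0.564  -0.3458  0.0206] psi -1.463 tilt [ 0.0058 -0.0042] F [-0.9  0.6 -1.1] w 0.0072 reach 0.0140 q6 0.78
```

View pics/s2.png

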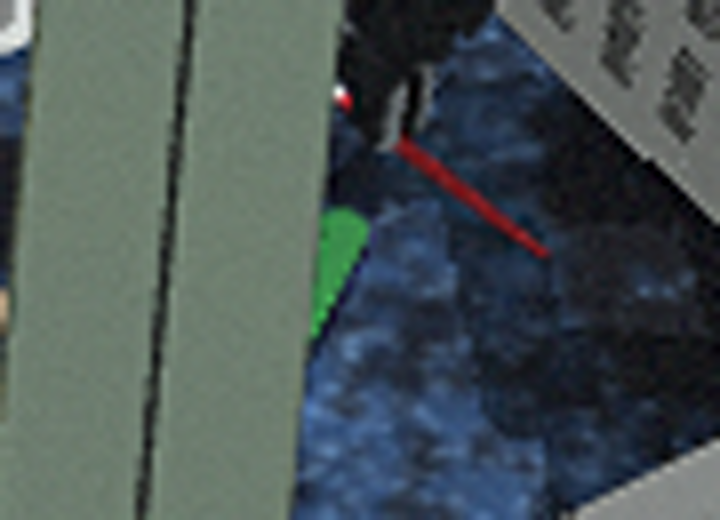

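```bash
python3 - <<'E'
import pickle; from h import *
s=pickle.load(open("s2.pkl","rb"))
print(toz(s,[(290+548.5/8-.5,160+257/8-.5),(290+400/8-.5,160+143/8-.5)],.004))
E
```

```text
[[ 0.47323503 -0.35857739  0.004     ]
 [ 0.5570314  -0.34997722  0.004     ]]
```

carry_out --pt "0 0 0 0 0 0 -0.4" --pt "0 0 0 0 0 0 -0.4" --pt "0 0 0 0 0 0 -0.4" --pt "0 0 0 -0.15 0 0 -0.4" --pt "0 0 0 -0.2 0 0 -0.4" --pt "0 0 0 -0.2 0 0 -0.4" --pt "0 0 0 -0.2 0 0 -0.4" --pt "0 0 0 -0.15 0 0 -0.4" --pt "0 0 0 0 0 0 -0.4" --pt "0 0 0 0 0 0 -0.4"

```text
clock: 5.25
position: [0.5332, -0.3471, 0.0202]
orientation: [3.134, 0.171, 0.006]
force: [0.4, 0.4, 0.4]
grip_width: 0.0258
```

```bash
python3 p.py .532 -.349 .0175 -1.463 2
```

```text
t 5.25 pos [ 0.5332 -0.3471  0.0202] psi -1.462 tilt [ 0.004  -0.0028] F [0.4 0.4 0.4] w 0.0258 reach 0.0140 q6 0.75
tiltfix total units rx 0.04 ry -0.04
rz 0.01  x -0.023 y 0.029 z 0.045
rz 0.01  x -0.023 y 0.029 z 0.045
```

carry_out --pt "0.02 -0.02 0 -0.02 0.03 0.06 -0.4" --pt "0.02 -0.02 0 -0.02 0.03 0.06 -0.4" --pt "0 0 0 0 0 0 -0.4" --pt "0 0 0 0 0 0 -1" --pt "0 0 0 0 0 0 -1" --pt "0 0 0 0 0 0 -1" --pt "0 0 0 0 0 0 -1" --pt "0 0 0 0 0 0 -1" --pt "0 0 0 0 0 0 -1" --pt "0 0 0 0 0 0 -1" --grip_force 50

```text
clock: 6.08
position: [0.5332, -0.3497, 0.0166]
orientation: [3.137, 0.172, 0.002]
force: [-0.1, -0.3, 0.6]
grip_width: 0.0063
```

```bash
python3 p.py .532 -.349 .15 -1.463 8
```

```text
t 6.08 pos [ 0.5332 -0.3497  0.0166] psi -1.461 tilt [ 0.001  -0.0003] F [-0.1 -0.3  0.6] w 0.0063 reach 0.0140 q6 0.74
tiltfix total units rx 0.00 ry -0.01
rz 0.00  x -0.005 y -0.003 z -0.556
rz 0.00  x -0.005 y -0.003 z -0.556
rz 0.00  x -0.005 y -0.003 z -0.556
rz 0.00  x -0.005 y -0.003 z -0.556
rz 0.00  x -0.005 y -0.003 z -0.556
rz 0.00  x -0.005 y -0.003 z -0.556
rz 0.00  x -0.005 y -0.003 z -0.556
rz 0.00  x -0.005 y -0.003 z -0.556
```

carry_out --pt "0 0 0 0 0 -0.3 -1" --pt "0 0 0 0 0 -0.5 -1" --pt "0 0 0 0 0 -0.6 -1" --pt "0 0 0 0 0 -0.6 -1" --pt "0 0 0 0 0 -0.6 -1" --pt "0 0 0 0 0 -0.6 -1" --pt "0 0 0 0 0 -0.5 -1" --pt "0 0 0 0 0 -0.4 -1" --pt "0 0 0 0 0 0 -1" --pt "0 0 0 0 0 0 -1"

```text
clock: 6.92
position: [0.5324, -0.3487, 0.1487]
orientation: [-3.136, -0.172, -0.0]
force: [-0.2, -0.5, 0.0]
grip_width: 0.0063
```

```bash
python3 p.py .497 .0753 .14 -1.516 20|head -12;  python3 - <<'E'
from rig import optics
from h import *; import pickle
for n in("scene","top"):
    c=optics.camera(n); cv2.imwrite(f"pics/{n}3.png",c["pixels"])
crop(c,260,150,360,250,6,"pics/t3.png")
E
```

```text
t 6.92 pos [ 0.5324 -0.3487  0.1487] psi -1.461 tilt [0.    0.001] F [-0.2 -0.5  0. ] w 0.0063 reach 0.0140 q6 0.74
tiltfix total units rx -0.01 ry -0.00
rz 0.03  x 0.019 y -0.709 z 0.014
rz 0.03  x 0.017 y -0.709 z 0.014
rz 0.03  x 0.015 y -0.709 z 0.014
rz 0.03  x 0.013 y -0.709 z 0.014
rz 0.03  x 0.011 y -0.709 z 0.014
rz 0.03  x 0.009 y -0.709 z 0.014
rz 0.03  x 0.007 y -0.709 z 0.014
rz 0.03  x 0.005 y -0.709 z 0.014
rz 0.03  x 0.003 y -0.709 z 0.014
rz 0.03  x 0.001 y -0.709 z 0.014
```

View pics/scene3.png

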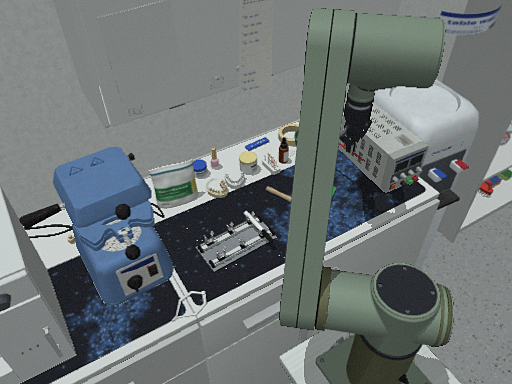

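The brush is in the gripper; its red end shows at about (340,148). Next I carry it across to the narrow station.

carry_out --pt "0 0 0.03 0.02 -0.5 0 -1" --pt "0 0 0.03 0.02 -0.7 0 -1" --pt "0 0 0.03 0.02 -0.7 0 -1" --pt "0 0 0.03 0.01 -0.7 0 -1" --pt "0 0 0.03 0.01 -0.7 0 -1" --pt "0 0 0.03 0.01 -0.7 0 -1" --pt "0 0 0.03 0 -0.7 0 -1" --pt "0 0 0.03 0 -0.7 0 -1" --pt "0 0 0.03 0 -0.7 0 -1" --pt "0 0 0.03 0 -0.7 0 -1"

```text
clock: 7.85
position: [0.5036, -0.1269, 0.1345]
orientation: [-3.119, -0.117, 0.037]
force: [0.7, 0.4, -0.9]
grip_width: 0.0062
```

```bash
python3 p.py .497 .0753 .14 -1.516 9
```

```text
t 7.85 pos [ 0.5036 -0.1269  0.1345] psi -1.496 tilt [-0.0247  0.019 ] F [ 0.7  0.4 -0.9] w 0.0062 reach 0.0140 q6 1.07
tiltfix total units rx -0.24 ry 0.27
rz 0.03  x 0.031 y -0.749 z -0.020
rz 0.03  x 0.030 y -0.749 z -0.020
rz 0.03  x 0.028 y -0.749 z -0.020
rz 0.03  x 0.026 y -0.749 z -0.020
rz 0.03  x 0.025 y -0.749 z -0.020
rz 0.03  x 0.023 y -0.749 z -0.020
rz 0.03  x 0.021 y -0.749 z -0.020
rz 0.03  x 0.020 y -0.749 z -0.020
rz 0.03  x 0.018 y -0.749 z -0.020
```

carry_out --pt "-0.04 0.05 0.03 0.03 -0.75 -0.05 -1" --pt "-0.04 0.05 0.03 0.03 -0.75 -0.05 -1" --pt "-0.04 0.05 0.03 0.03 -0.75 -0.05 -1" --pt "-0.04 0.05 0.03 0.03 -0.75 -0.05 -1" --pt "-0.04 0.05 0.03 0.03 -0.75 -0.05 -1" --pt "-0.04 0.05 0.03 0.02 -0.75 -0.05 -1" --pt "0 0 0.03 0.02 -0.75 0 -1" --pt "0 0 0 0.02 -0.7 0 -1" --pt "0 0 0 0.02 -0.4 0 -1" --pt "0 0 0 0 0 0 -1"

```text
clock: 8.68
position: [0.4776, 0.0874, 0.132]
orientation: [-3.129, -0.096, 0.045]
force: [0.8, -0.8, 0.0]
grip_width: 0.0058
```

```bash
python3 p.py .497 .0753 .09 -1.516 8;  python3 - <<'E'
from rig import optics
from h import *; import pickle
for n in("scene","top"):
    c=optics.camera(n); cv2.imwrite(f"pics/{n}4.png",c["pixels"]); pickle.dump(c,open(n+"4.pkl","wb"))
    if n=="top": crop(c,180,150,280,250,6,"pics/t4.png")
    else: crop(c,170,170,310,290,5,"pics/s4.png")
E
```

```text
t 8.68 pos [0.4776 0.0874 0.132 ] psi -1.510 tilt [-0.0289  0.0104] F [ 0.8 -0.8  0. ] w 0.0058 reach 0.0140 q6 1.50
tiltfix total units rx -0.14 ry 0.32
rz 0.01  x 0.078 y 0.055 z 0.175
rz 0.01  x 0.078 y 0.055 z 0.175
rz 0.01  x 0.078 y 0.055 z 0.175
rz 0.01  x 0.078 y 0.055 z 0.175
rz 0.01  x 0.078 y 0.055 z 0.175
rz 0.01  x 0.078 y 0.055 z 0.175
rz 0.01  x 0.078 y 0.055 z 0.175
rz 0.01  x 0.078 y 0.055 z 0.175
```

View pics/s4.png

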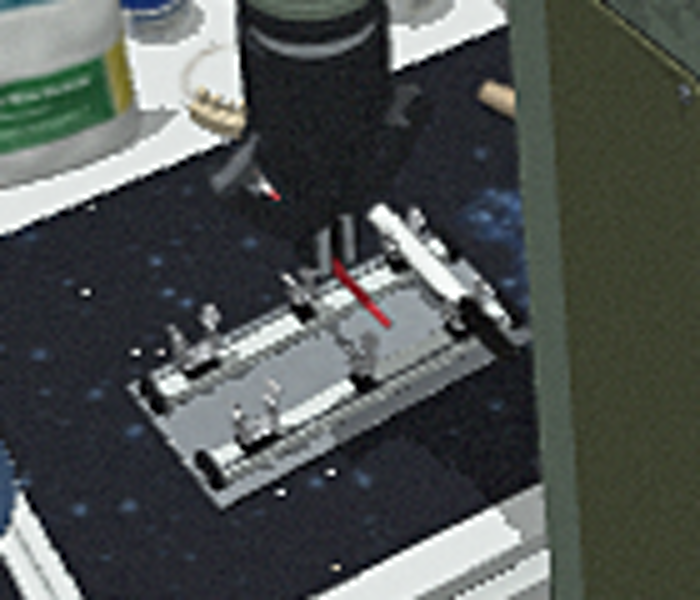

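View pics/t4.png

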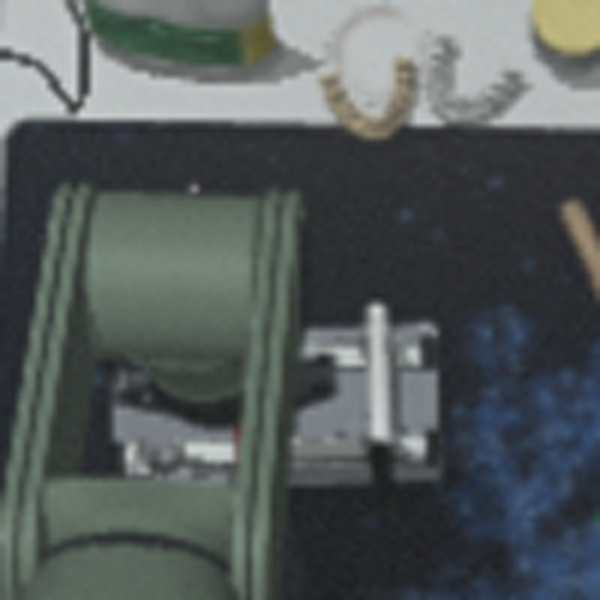

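carry_out --pt "-0.05 0.1 0.01 0.08 0.06 0.1 -1" --pt "-0.05 0.1 0.01 0.08 0.06 0.1 -1" --pt "-0.04 0.1 0.01 0.08 0.05 0.1 -1" --pt "0 0.03 0.01 0.08 0.05 0.1 -1" --pt "0 0 0.01 0.08 0.05 0.1 -1" --pt "0 0 0.01 0.08 0.05 0.1 -1" --pt "0 0 0 0.08 0.05 0.1 -1" --pt "0 0 0 0.06 0.05 0.1 -1" --pt "0 0 0 0 0 0 -1" --pt "0 0 0 0 0 0 -1"

```text
clock: 9.62
position: [0.4986, 0.0676, 0.1035]
orientation: [3.137, 0.073, 0.001]
force: [1.1, 0.8, -0.2]
grip_width: 0.0062
```

```bash
python3 p.py .497 .0753 .09 -1.516 8;  python3 - <<'E'
from rig import optics
from h import *; import pickle
c=optics.camera("scene"); pickle.dump(c,open("s5.pkl","wb"))
crop(c,200,195,280,255,10,"pics/s5.png")
E
```

```text
t 9.62 pos [0.4986 0.0676 0.1035] psi -1.524 tilt [ 0.001  -0.0039] F [ 1.1  0.8 -0.2] w 0.0062 reach 0.0140 q6 1.49
tiltfix total units rx 0.05 ry -0.01
rz -0.01  x -0.005 y -0.032 z 0.056
rz -0.01  x -0.005 y -0.032 z 0.056
rz -0.01  x -0.005 y -0.032 z 0.056
rz -0.01  x -0.005 y -0.032 z 0.056
rz -0.01  x -0.005 y -0.032 z 0.056
rz -0.01  x -0.005 y -0.032 z 0.056
rz -0.01  x -0.005 y -0.032 z 0.056
rz -0.01  x -0.005 y -0.032 z 0.056
```

View pics/s5.png

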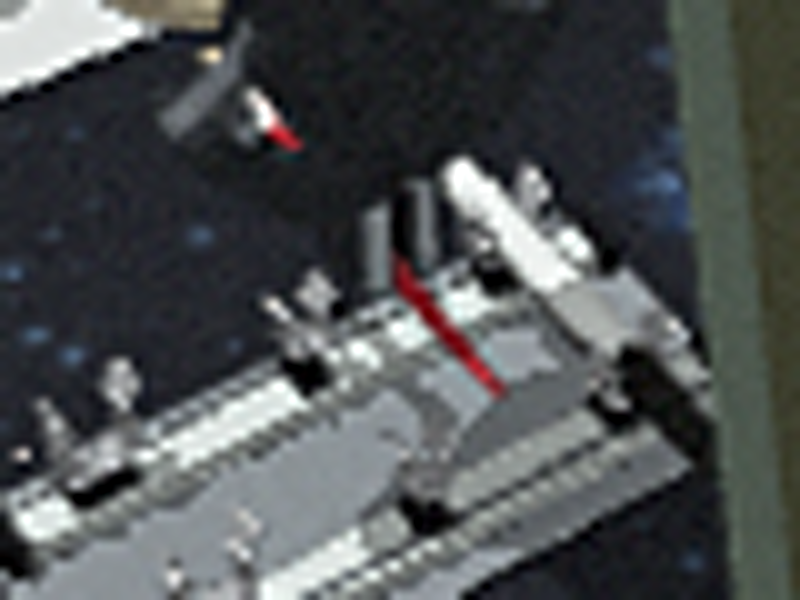

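carry_out --pt "0.03 0 0 -0.01 -0.06 0.05 -1" --pt "0.02 0 -0.02 -0.01 -0.06 0.05 -1" --pt "0 0 -0.02 -0.01 -0.06 0.05 -1" --pt "0 0 -0.02 -0.01 -0.06 0.05 -1" --pt "0 0 -0.02 0 0 0.05 -1" --pt "0 0 0 0 0 0.05 -1" --pt "0 0 0 0 0 0.05 -1" --pt "0 0 0 0 0 0.05 -1" --pt "0 0 0 0 0 0 -1" --pt "0 0 0 0 0 0 -1"

```text
clock: 10.5
position: [0.4967, 0.0764, 0.0908]
orientation: [-3.139, -0.088, -0.002]
force: [0.7, -0.1, 0.9]
grip_width: 0.006
```

```bash
python3 p.py .497 .0753 .075 -1.516 5;  python3 - <<'E'
from rig import optics
from h import *; import pickle
c=optics.camera("scene"); pickle.dump(c,open("s6.pkl","wb"))
crop(c,200,195,280,255,10,"pics/s6.png")
E
```

```text
t 10.50 pos [0.4967 0.0764 0.0908] psi -1.515 tilt [0.0015 0.001 ] F [ 0.7 -0.1  0.9] w 0.0060 reach 0.0140 q6 1.49
tiltfix total units rx -0.01 ry -0.02
rz 0.00  x 0.001 y 0.008 z 0.105
rz 0.00  x 0.001 y 0.008 z 0.105
rz 0.00  x 0.001 y 0.008 z 0.105
rz 0.00  x 0.001 y 0.008 z 0.105
rz 0.00  x 0.001 y 0.008 z 0.105
```

View pics/s6.png

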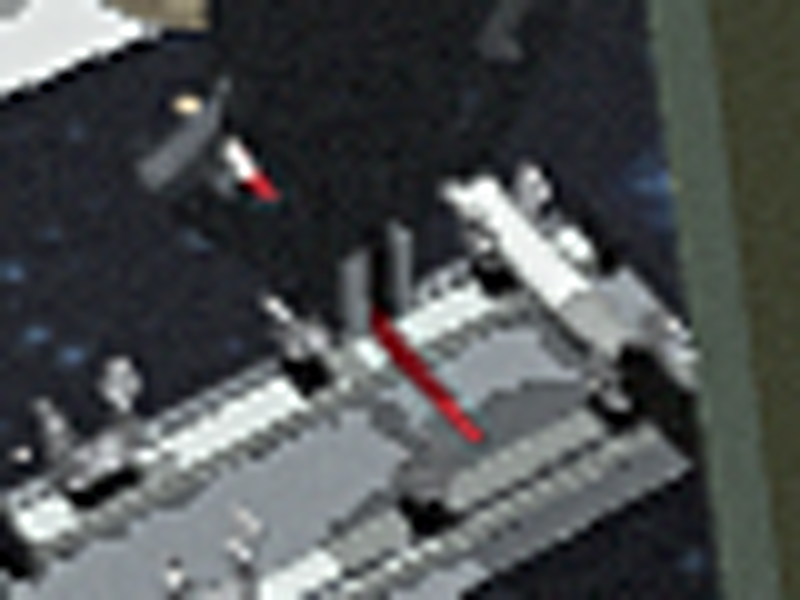

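```bash
python3 - <<'E'
import pickle; from h import *
s=pickle.load(open("s6.pkl","rb"))
a=-3.086; b=np.array([np.cos(a),np.sin(a),0]); o=np.array([.4967,.0764,.0908-.0126])
for d in(.059,.02,-.035,-.059,-.098): print(d,((proj(s,o+b*d)-[200,195]+.5)*10-.5).round(0))
# clip centre lips z=.053 for narrow
print(((proj(s,[(.497+.032,.0753+.0018,.053),(.497-.032,.0753-.0018,.053)])-[200,195]+.5)*10-.5).round(0))
E
```

```text
0.059 [[475. 442.]]
0.02 [[397. 352.]]
-0.035 [[291. 230.]]
-0.059 [[246. 178.]]
-0.098 [[176.  97.]]
[[303. 293.]
 [426. 436.]]
```

carry_out --pt "0 0 0 0 -0.04 0.05 -1" --pt "0 0 0 0 0 0.1 -1" --pt "0 0 0 0 0 0.1 -1" --pt "0 0 0 0 0 0.1 -1" --pt "0 0 0 0 0 0.1 -1" --pt "0 0 0 0 0 0.1 -1" --pt "0 0 0 0 0 0.1 -1" --pt "0 0 0 0 0 0.08 -1" --pt "0 0 0 0 0 0 -1" --pt "0 0 0 0 0 0 -1"

```text
clock: 11.38
position: [0.4965, 0.0775, 0.0661]
orientation: [-3.139, -0.087, -0.001]
force: [-0.5, -0.1, -0.2]
grip_width: 0.0061
```

```bash
python3 p.py .497 .0775 .06 -1.516 5;  python3 - <<'E'
from rig import optics
from h import *; import pickle
c=optics.camera("scene"); pickle.dump(c,open("s7.pkl","wb"))
crop(c,200,195,280,255,10,"pics/s7.png")
E
```

```text
t 11.38 pos [0.4965 0.0775 0.0661] psi -1.515 tilt [0.0008 0.001 ] F [-0.5 -0.1 -0.2] w 0.0061 reach 0.0140 q6 1.50
tiltfix total units rx -0.01 ry -0.01
rz 0.00  x 0.003 y 0.001 z 0.041
  x5
```

View pics/s7.png

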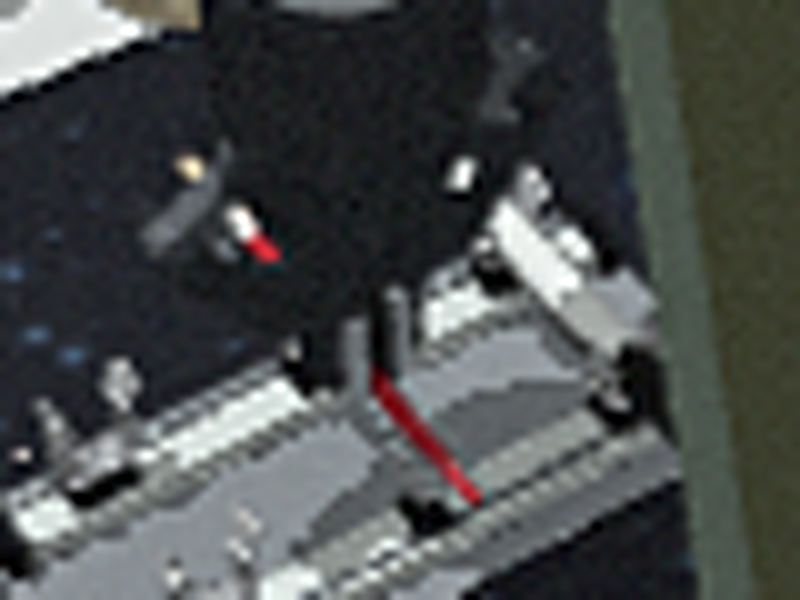

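carry_out --pt "0 0 0 0 0 0.04 -1" --pt "0 0 0 0 0 0.04 -1" --pt "0 0 0 0 0 0.04 -1" --pt "0 0 0 0 0 0.04 -1" --pt "0 0 0 0 0 0.04 -1" --pt "0 0 0 0 0 0.04 -1" --pt "0 0 0 0 0 0.04 -1" --pt "0 0 0 0 0 0.04 -1" --pt "0 0 0 0 0 0 -1" --pt "0 0 0 0 0 0 -1"

```text
clock: 12.27
position: [0.4985, 0.0771, 0.0589]
orientation: [3.14, 0.088, 0.007]
force: [-0.1, -0.4, 2.8]
grip_width: 0.0062
```

```bash
python3 p.py .497 .0775 .0482 -1.516 5
```

```text
t 12.27 pos [0.4985 0.0771 0.0589] psi -1.515 tilt [ 0.0046 -0.0001] F [-0.1 -0.4  2.8] w 0.0062 reach 0.0140 q6 1.50
tiltfix total units rx 0.00 ry -0.05
rz 0.00  x -0.010 y -0.003 z 0.071
rz 0.00  x -0.010 y -0.003 z 0.071
rz 0.00  x -0.010 y -0.003 z 0.071
rz 0.00  x -0.010 y -0.003 z 0.071
rz 0.00  x -0.010 y -0.003 z 0.071
```

carry_out --pt "0 -0.02 0 -0.02 0 0.08 -1" --pt "0 -0.02 0 -0.02 0 0.1 -1" --pt "0 0 0 -0.02 0 0.12 -1" --pt "0 0 0 0 0 0.12 -1" --pt "0 0 0 0 0 0.12 -1" --pt "0 0 0 0 0 0.12 -1" --pt "0 0 0 0 0 0.1 -1" --pt "0 0 0 0 0 0 -1" --pt "0 0 0 0 0 0 -1" --pt "0 0 0 0 0 0 -1"

```text
clock: 13.1
position: [0.4985, 0.077, 0.0485]
orientation: [3.139, 0.091, -0.003]
force: [0.5, 0.2, 4.1]
grip_width: 0.0064
```

```bash
python3 p.py .497 .0775 .0482 -1.516 5
```

```text
t 13.10 pos [0.4985 0.077  0.0485] psi -1.513 tilt [-0.0018 -0.0018] F [0.5 0.2 4.1] w 0.0064 reach 0.0140 q6 1.50
tiltfix total units rx 0.02 ry 0.02
rz 0.01  x -0.010 y -0.004 z 0.002
rz 0.01  x -0.010 y -0.004 z 0.002
rz 0.01  x -0.010 y -0.004 z 0.002
rz 0.01  x -0.010 y -0.004 z 0.002
rz 0.01  x -0.010 y -0.004 z 0.002
```

carry_out --pt "0 0 0 0 0 0.1 -1" --pt "0 0 0 0 0 0.12 -1" --pt "0 0 0 0 0 0.12 -1" --pt "0 0 0 0 0 0.12 -1" --pt "0 0 0 0 0 0 -1" --pt "0 0 0 0 0 0 -0.4" --pt "0 0 0 0 0 0 -0.4" --pt "0 0 0 0 0 0 -0.4" --pt "0 0 0 0 0 0 -0.4" --pt "0 0 0 0 0 0 -0.4"

```text
clock: 13.93
position: [0.4968, 0.0774, 0.0459]
orientation: [3.138, 0.093, -0.024]
force: [-0.2, 0.2, -0.3]
grip_width: 0.0259
```

carry_out --pt "0 0 0 0 0 -0.1 -0.4" --pt "0 0 0 0 0 -0.3 -0.4" --pt "0 0 0 0 0 -0.4 -0.4" --pt "0 0 0 0 0 -0.5 -0.4" --pt "0 0 0 0 0 -0.6 -0.4" --pt "0 0 0 0 0 -0.6 -0.4" --pt "0 0 0 0 0 -0.6 -0.4" --pt "0 0 0 0 0 -0.4 -0.4" --pt "0 0 0 0 0 0 -0.4" --pt "0 0 0 0 0 0 -0.4"

```text
clock: 14.77
position: [0.4972, 0.0777, 0.1577]
orientation: [3.139, 0.092, -0.029]
force: [0.4, -0.6, -0.5]
grip_width: 0.0259
```

```bash
python3 p.py .592 -.137 .15 -1.156 10;  python3 - <<'E'
from rig import optics
from h import *; import pickle
c=optics.camera("scene"); pickle.dump(c,open("s8.pkl","wb"))
crop(c,190,185,280,260,8,"pics/s8.png")
E
```

```text
t 14.77 pos [0.4972 0.0777 0.1577] psi -1.512 tilt [-0.0187 -0.0018] F [ 0.4 -0.6 -0.5] w 0.0259 reach 0.0140 q6 1.50
tiltfix total units rx 0.01 ry 0.22
rz -0.41  x 0.273 y 0.733 z 0.026
rz -0.41  x 0.247 y 0.742 z 0.026
rz -0.41  x 0.220 y 0.751 z 0.026
rz -0.41  x 0.194 y 0.758 z 0.026
rz -0.41  x 0.166 y 0.764 z 0.026
rz -0.41  x 0.139 y 0.770 z 0.026
rz -0.41  x 0.112 y 0.774 z 0.026
rz -0.41  x 0.084 y 0.778 z 0.026
rz -0.41  x 0.056 y 0.780 z 0.026
rz -0.41  x 0.028 y 0.782 z 0.026
```

View pics/s8.png

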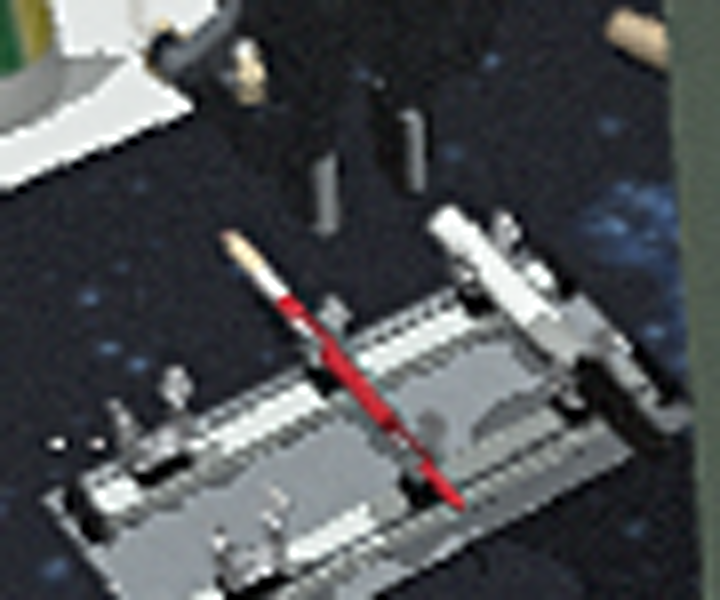

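carry_out --pt "0 0.05 -0.4 0.27 0.6 0 -0.05" --pt "0 0.05 -0.4 0.25 0.7 0 -0.05" --pt "0 0.05 -0.4 0.22 0.72 0 -0.05" --pt "0 0.05 -0.4 0.2 0.72 0 -0.05" --pt "0 0 -0.4 0.17 0.72 0 -0.05" --pt "0 0 -0.4 0.14 0.72 0 -0.05" --pt "0 0 -0.4 0.11 0.72 0 -0.05" --pt "0 0 -0.4 0.08 0.72 0 -0.05" --pt "0 0 -0.4 0.06 0.6 0 -0.05" --pt "0 0 -0.4 0.03 0.4 0 -0.05"

```text
clock: 15.65
position: [0.5792, -0.1109, 0.1426]
orientation: [-3.057, -0.668, 0.033]
force: [0.6, 0.0, -0.4]
grip_width: 0.0406
```

```bash
python3 p.py .592 -.137 .06 -1.156 8;  python3 - <<'E'
from rig import optics
from h import *; import pickle
for n in("scene","top"):
    c=optics.camera(n); pickle.dump(c,open(n+"9.pkl","wb"))
    if n=="top": crop(c,190,170,340,250,5,"pics/t9.png")
    else: crop(c,190,150,340,260,5,"pics/s9.png")
E
```

```text
t 15.65 pos [ 0.5792 -0.1109  0.1426] psi -1.141 tilt [-0.0233  0.0072] F [ 0.6  0.  -0.4] w 0.0406 reach 0.0140 q6 0.81
tiltfix total units rx -0.19 ry 0.21
rz 0.02  x 0.003 y 0.121 z 0.344
rz 0.02  x 0.003 y 0.121 z 0.344
rz 0.02  x 0.004 y 0.121 z 0.344
rz 0.02  x 0.004 y 0.121 z 0.344
rz 0.02  x 0.004 y 0.121 z 0.344
rz 0.02  x 0.004 y 0.121 z 0.344
rz 0.02  x 0.005 y 0.121 z 0.344
rz 0.02  x 0.005 y 0.121 z 0.344
```

View pics/s9.png

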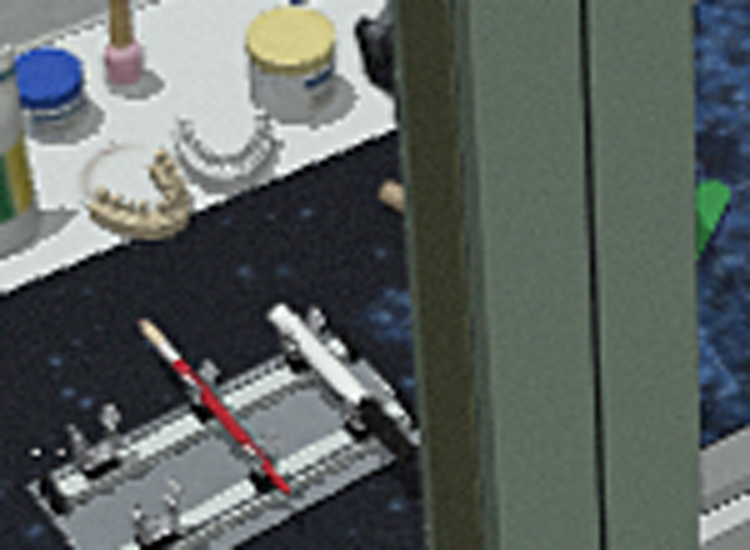

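View pics/t9.png

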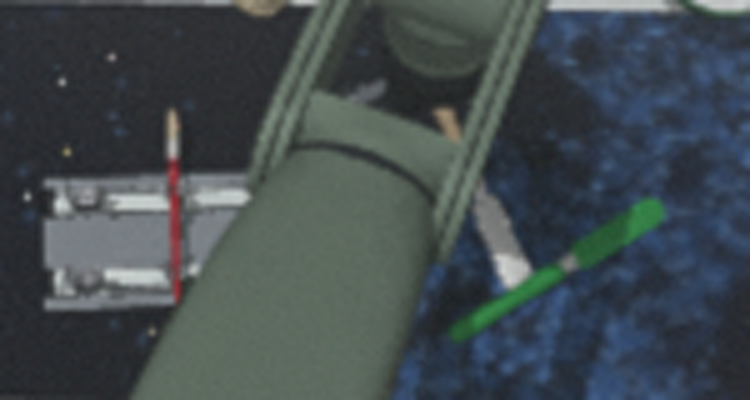

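```bash
cat > tri.py <<'E'
from h import *
def tri(c1,p1,c2,p2):
    a,b=ray(c1,[p1])[0],ray(c2,[p2])[0]
    A=np.c_[a,-b]; x=np.linalg.lstsq(A,c2["eye"]-c1["eye"],rcond=None)[0]
    q1=c1["eye"]+a*x[0]; q2=c2["eye"]+b*x[1]; return (q1+q2)/2, np.linalg.norm(q1-q2)
E
python3 - <<'E'
import pickle; from tri import *
s=pickle.load(open("scene9.pkl","rb"));t=pickle.load(open("top9.pkl","rb"))
S=lambda x,y:((x+.5)/5-.5+190,(y+.5)/5-.5+150); T=lambda x,y:((x+.5)/5-.5+190,(y+.5)/5-.5+170)
for p,q in(((288,492),(178,300)),((145,322),(172,110)),((180,365),(173,160))): print(tri(s,S(*p),t,T(*q)))
crop(s,210,210,252,252,14,"pics/s9b.png"); crop(t,205,185,250,235,13,"pics/t9b.png")
E
```

```text
(array([0.44635988, 0.07100932, 0.02832803]), np.float64(0.003967624320132966))
(array([0.59454388, 0.08125319, 0.03639742]), np.float64(0.002502110136235671))
(array([0.55518215, 0.07910488, 0.03465985]), np.float64(0.0023664525723819494))
```

View pics/s9b.png

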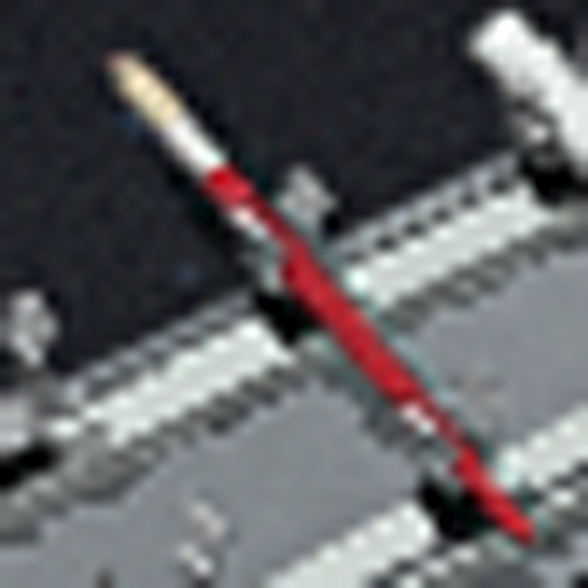

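carry_out --pt "-0.05 0.05 0.02 0 0.12 0.3 -0.05" --pt "-0.05 0.05 0.02 0 0.12 0.35 -0.05" --pt "-0.05 0.05 0.02 0 0.12 0.35 -0.05" --pt "-0.03 0.05 0.02 0 0.12 0.35 -0.05" --pt "0 0 0.02 0 0.12 0.35 -0.05" --pt "0 0 0.02 0 0.12 0.35 -0.05" --pt "0 0 0 0 0.1 0.3 -0.05" --pt "0 0 0 0 0 0.1 -0.05" --pt "0 0 0 0 0 0 -0.05" --pt "0 0 0 0 0 0 -0.05"

```text
clock: 16.58
position: [0.5824, -0.1267, 0.0561]
orientation: [-3.066, -0.645, 0.016]
force: [0.7, 0.4, -0.3]
grip_width: 0.0406
```

```bash
python3 p.py .592 -.137 .018 -1.156 5
```

```text
t 16.58 pos [ 0.5824 -0.1267  0.0561] psi -1.156 tilt [-0.0114  0.0061] F [ 0.7  0.4 -0.3] w 0.0406 reach 0.0140 q6 0.79
tiltfix total units rx -0.12 ry 0.09
rz 0.00  x 0.031 y 0.089 z 0.254
  x5
```

carry_out --pt "-0.04 0.03 0 0.03 0.1 0.1 -0.05" --pt "-0.04 0.03 0 0.03 0.1 0.15 -0.05" --pt "-0.04 0.03 0 0.03 0.1 0.2 -0.05" --pt "0 0 0 0.03 0.1 0.25 -0.05" --pt "0 0 0 0.03 0.05 0.25 -0.05" --pt "0 0 0 0 0 0.2 -0.05" --pt "0 0 0 0 0 0.07 -0.05" --pt "0 0 0 0 0 0 -0.05" --pt "0 0 0 0 0 0 -0.05" --pt "0 0 0 0 0 0 -0.05"

```text
clock: 17.42
position: [0.5947, -0.1389, 0.0171]
orientation: [3.071, 0.646, 0.006]
force: [-0.1, -0.3, -0.5]
grip_width: 0.041
```

```bash
python3 p.py .592 -.137 .0175 -1.156 2
```

```text
t 17.42 pos [ 0.5947 -0.1389  0.0171] psi -1.156 tilt [ 0.0046 -0.0021] F [-0.1 -0.3 -0.5] w 0.0410 reach 0.0140 q6 0.79
tiltfix total units rx 0.04 ry -0.04
rz 0.00  x -0.029 y -0.047 z -0.007
  x2
```

carry_out --pt "0.02 -0.02 0 -0.03 -0.03 0 -0.05" --pt "0.02 -0.02 0 0 0 0 -1" --pt "0 0 0 0 0 0 -1" --pt "0 0 0 0 0 0 -1" --pt "0 0 0 0 0 0 -1" --pt "0 0 0 0 0 0 -1" --pt "0 0 0 0 0 0 -1" --pt "0 0 0 0 0 0 -1" --pt "0 0 0 0 0 0 -1" --pt "0 0 0 0 0 0 -1" --grip_force 70

```text
clock: 18.25
position: [0.5939, -0.1382, 0.0183]
orientation: [3.073, 0.647, 0.002]
force: [0.4, -0.1, -0.7]
grip_width: 0.0158
```

carry_out --pt "0 0 0 0.1 0 0 -1" --pt "0 0 0 0.15 0 0 -1" --pt "0 0 0 0.15 0 0 -1" --pt "0 0 0 0.15 0 0 -1" --pt "0 0 0 0.1 0 0 -1" --pt "0 0 0 0 0 -0.1 -1" --pt "0 0 0 0 0 -0.2 -1" --pt "0 0 0 0 0 -0.3 -1" --pt "0 0 0 0 0 -0.3 -1" --pt "0 0 0 0 0 -0.1 -1"

```text
clock: 19.08
position: [0.6134, -0.1288, 0.0498]
orientation: [-3.074, -0.648, 0.001]
force: [0.9, -0.5, -0.2]
grip_width: 0.0155
```

```bash
python3 p.py;  python3 - <<'E'
from rig import optics
from h import *; import pickle
for n in("scene","top"):
    c=optics.camera(n)
    if n=="top": crop(c,190,170,340,250,5,"pics/t10.png")
    else: crop(c,190,150,340,260,5,"pics/s10.png")
E
```

```text
t 19.08 pos [ 0.6134 -0.1288  0.0498] psi -1.155 tilt [-0.0008  0.0001] F [ 0.9 -0.5 -0.2] w 0.0155 reach 0.0140 q6 0.81
```

View pics/t10.png

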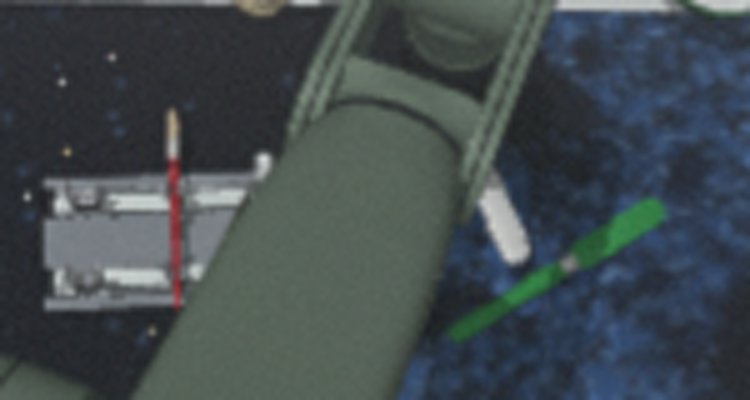

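carry_out --pt "0 0 0 0 0 -0.4 -1" --pt "0 0 0 0 0 -0.6 -1" --pt "0 0 -0.5 0 0 -0.6 -1" --pt "0 0 -1 0 0 -0.6 -1" --pt "0 0 -1 0 0 -0.6 -1" --pt "0 0 -1 0 0 -0.6 -1" --pt "0 0 -1 0 0 -0.5 -1" --pt "0 0 -1 0 0 -0.3 -1" --pt "0 0 -1 0 0 0 -1" --pt "0 0 -1 0 0 0 -1"

```text
clock: 20.02
position: [0.6108, -0.129, 0.1871]
orientation: [-2.677, -1.64, 0.003]
force: [0.3, 1.0, -0.6]
grip_width: 0.0154
```

```bash
python3 p.py .493 .147 .17 1.624 24 | head -13; python3 -c "
from m import *
print(toz(t,[(175,180),(175,215)],.35),toz(t,[(160,215)],.0))"
```

```text
t 20.02 pos [ 0.6108 -0.129   0.1871] psi -0.472 tilt [-0.0027  0.0007] F [ 0.3  1.  -0.6] w 0.0154 reach 0.0140 q6 0.13
tiltfix total units rx -0.03 ry 0.01
rz -1.00  x 0.267 y -0.320 z 0.024
rz -1.00  x 0.294 y -0.295 z 0.024
rz -1.00  x 0.319 y -0.269 z 0.024
rz -1.00  x 0.341 y -0.240 z 0.024
rz -1.00  x 0.360 y -0.209 z 0.024
rz -1.00  x 0.377 y -0.177 z 0.024
rz -1.00  x 0.391 y -0.143 z 0.024
rz -1.00  x 0.402 y -0.109 z 0.024
rz -1.00  x 0.410 y -0.073 z 0.024
rz -1.00  x 0.415 y -0.037 z 0.024
rz -1.00  x 0.417 y -0.001 z 0.024
[[0.55339555 0.20415651 0.35      ]
 [0.44381894 0.19669185 0.35      ]] [[0.50389771 0.3365793  0.        ]]
```

```bash
python3 -c "
from m import *
for z in (0,.1,.2,.35): print(z,toz(t,[(158,190),(175,190),(181,215),(230,215)],z)[:,:2].round(3).tolist())
crop(t,95,130,215,250,5,'pics/vf.png'); crop(s,40,140,200,310,4,'pics/vfs.png')"
```

```text
0 [[0.606, 0.352], [0.607, 0.283], [0.506, 0.252], [0.51, 0.058]]
0.1 [[0.581, 0.325], [0.583, 0.26], [0.488, 0.231], [0.492, 0.05]]
0.2 [[0.557, 0.297], [0.558, 0.237], [0.471, 0.21], [0.474, 0.042]]
0.35 [[0.521, 0.255], [0.522, 0.202], [0.444, 0.178], [0.447, 0.03]]
```

View pics/vf.png

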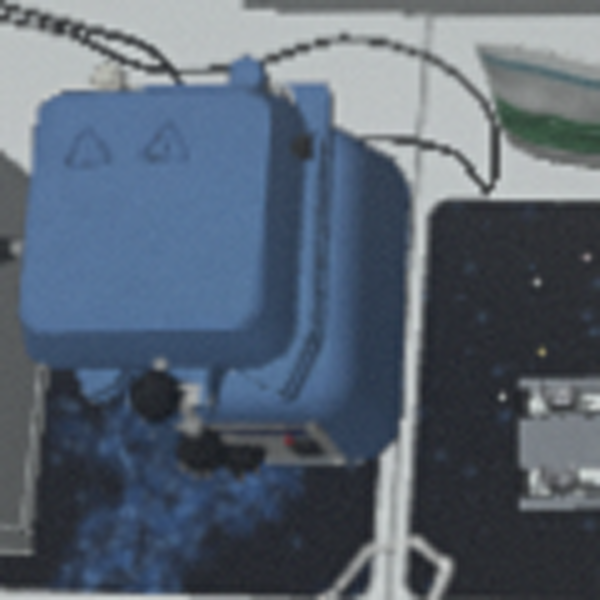

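View pics/scene4.png

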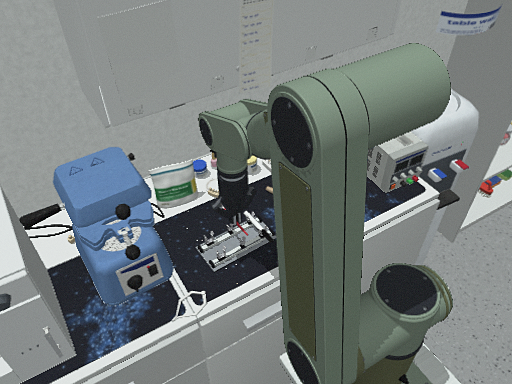

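```bash
python3 - <<'E'
import pickle; from tri import *
s=pickle.load(open("scene4.pkl","rb"));t=pickle.load(open("top4.pkl","rb"))
print(tri(s,(203,118),t,(191,181)), tri(s,(206,131),t,(190,191)))
crop(s,180,80,300,180,6,"pics/s4w.png")
E
```

```text
(array([0.52245763, 0.13240431, 0.44657638]), np.float64(0.008105393563167416)) (array([0.49846975, 0.13780584, 0.42834112]), np.float64(0.006118891020004892))
```

View pics/s4w.png

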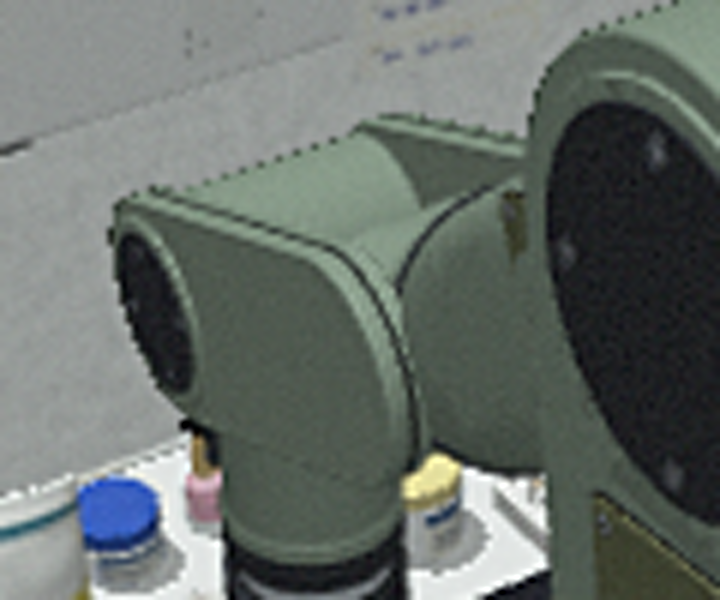

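carry_out --pt "0 0 -1 0.27 -0.32 0.02 -1" --pt "0 0 -1 0.3 -0.3 0.02 -1" --pt "0 0 -1 0.32 -0.27 0.02 -1" --pt "0 0 -1 0.34 -0.24 0.02 -1" --pt "0 0 -1 0.36 -0.2 0.02 -1" --pt "0 0 -1 0.38 -0.18 0.02 -1" --pt "0 0 -1 0.39 -0.14 0.02 -1" --pt "0 0 -1 0.4 -0.1 0.02 -1" --pt "0 0 -1 0.4 -0.07 0 -1" --pt "0 0 -1 0.4 -0.04 0 -1"

```text
clock: 20.85
position: [0.5581, -0.0144, 0.1905]
orientation: [1.68, 2.649, -0.0]
force: [0.0, 0.1, 0.6]
grip_width: 0.0158
```

```bash
python3 p.py .493 .147 .16 1.624 14
```

```text
t 20.85 pos [ 0.5581 -0.0144  0.1905] psi 0.440 tilt [ 0.0039 -0.0025] F [0.  0.1 0.6] w 0.0158 reach 0.0140 q6 -0.62
tiltfix total units rx 0.03 ry 0.05
rz -0.97  x 0.414 y 0.024 z 0.073
rz -0.97  x 0.410 y 0.058 z 0.073
rz -0.97  x 0.404 y 0.093 z 0.073
rz -0.97  x 0.394 y 0.127 z 0.073
rz -0.97  x 0.382 y 0.159 z 0.073
rz -0.97  x 0.367 y 0.191 z 0.073
rz -0.97  x 0.350 y 0.222 z 0.073
rz -0.97  x 0.330 y 0.250 z 0.073
rz -0.97  x 0.308 y 0.277 z 0.073
rz -0.97  x 0.283 y 0.302 z 0.073
rz -0.97  x 0.257 y 0.325 z 0.073
rz -0.97  x 0.228 y 0.346 z 0.073
rz -0.97  x 0.198 y 0.364 z 0.073
rz -0.97  x 0.167 y 0.379 z 0.073
```

carry_out --pt "0 0 -0.97 0.41 0.02 0.05 -1" --pt "0 0 -0.97 0.41 0.06 0.05 -1" --pt "0 0 -0.97 0.4 0.09 0.05 -1" --pt "0 0 -0.97 0.39 0.13 0.05 -1" --pt "0 0 -0.97 0.38 0.16 0.05 -1" --pt "0 0 -0.97 0.37 0.19 0.05 -1" --pt "0 0 -0.97 0.35 0.22 0.05 -1" --pt "0 0 -0.97 0.33 0.25 0.05 -1" --pt "0 0 -0.97 0.31 0.28 0.05 -1" --pt "0 0 -0.97 0.28 0.3 0.05 -1"

```text
clock: 21.68
position: [0.505, 0.1044, 0.1816]
orientation: [0.378, 3.111, -0.003]
force: [-0.6, -0.4, -0.3]
grip_width: 0.0156
```

```bash
python3 p.py .493 .147 .15 1.624 6
```

```text
t 21.68 pos [0.505  0.1044 0.1816] psi 1.329 tilt [ 0.0079 -0.0028] F [-0.6 -0.4 -0.3] w 0.0156 reach 0.0140 q6 -1.29
tiltfix total units rx -0.01 ry 0.10
rz -0.56  x 0.121 y 0.214 z 0.175
rz -0.56  x 0.111 y 0.220 z 0.175
rz -0.56  x 0.100 y 0.225 z 0.175
rz -0.56  x 0.089 y 0.229 z 0.175
rz -0.56  x 0.077 y 0.234 z 0.175
rz -0.56  x 0.066 y 0.237 z 0.175
```

carry_out --pt "0 0.02 -0.56 0.1 0.2 0.17 -1" --pt "0 0.02 -0.56 0.1 0.2 0.17 -1" --pt "0 0.02 -0.56 0.09 0.2 0.17 -1" --pt "0 0.02 -0.56 0.08 0.2 0.17 -1" --pt "0 0 -0.5 0.07 0.2 0.17 -1" --pt "0 0 -0.3 0.05 0.15 0.17 -1" --pt "0 0 0 0 0.1 0.17 -1" --pt "0 0 0 0 0 0.1 -1" --pt "0 0 0 0 0 0 -1" --pt "0 0 0 0 0 0 -1"

```text
clock: 22.52
position: [0.4917, 0.1471, 0.146]
orientation: [-0.064, 3.137, -0.002]
force: [-0.0, -0.4, -1.4]
grip_width: 0.0156
```

```bash
python3 p.py .493 .147 .09 1.624 8;  python3 - <<'E'
from rig import optics
from h import *; import pickle
c=optics.camera("scene"); pickle.dump(c,open("s11.pkl","wb"))
crop(c,185,185,285,260,8,"pics/s11.png")
E
```

```text
t 22.52 pos [0.4917 0.1471 0.146 ] psi 1.612 tilt [ 0.0037 -0.0013] F [-0.  -0.4 -1.4] w 0.0156 reach 0.0140 q6 -1.49
tiltfix total units rx -0.02 ry 0.04
rz -0.02  x -0.005 y -0.000 z 0.233
rz -0.02  x -0.005 y -0.000 z 0.233
rz -0.02  x -0.005 y -0.000 z 0.233
rz -0.02  x -0.005 y -0.000 z 0.233
rz -0.02  x -0.005 y -0.000 z 0.233
rz -0.02  x -0.005 y -0.000 z 0.233
rz -0.02  x -0.005 y -0.000 z 0.233
rz -0.02  x -0.005 y -0.000 z 0.233
```

View pics/s11.png

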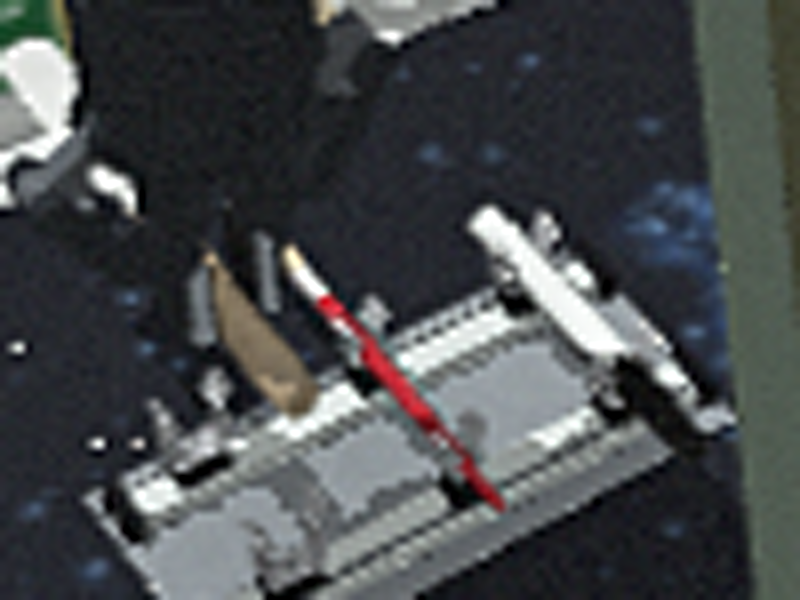

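carry_out --pt "0 0.02 -0.05 -0.01 0 0.2 -1" --pt "0 0.02 -0.05 -0.01 0 0.25 -1" --pt "0 0 -0.05 -0.01 0 0.25 -1" --pt "0 0 0 0 0 0.25 -1" --pt "0 0 0 0 0 0.25 -1" --pt "0 0 0 0 0 0.25 -1" --pt "0 0 0 0 0 0.25 -1" --pt "0 0 0 0 0 0.15 -1" --pt "0 0 0 0 0 0 -1" --pt "0 0 0 0 0 0 -1"

```text
clock: 23.4
position: [0.4926, 0.1457, 0.0835]
orientation: [0.083, -3.138, 0.003]
force: [-0.1, -0.7, 0.0]
grip_width: 0.0155
```

```bash
python3 p.py .493 .147 .07 1.624 4;  python3 - <<'E'
from rig import optics
from h import *; import pickle
c=optics.camera("scene"); pickle.dump(c,open("s12.pkl","wb"))
crop(c,185,185,255,255,10,"pics/s12.png")
E
```

```text
t 23.40 pos [0.4926 0.1457 0.0835] psi 1.624 tilt [-0.0021 -0.002 ] F [-0.1 -0.7  0. ] w 0.0155 reach 0.0140 q6 -1.50
tiltfix total units rx -0.02 ry -0.03
rz -0.00  x -0.004 y 0.011 z 0.113
  x4
```

View pics/s12.png

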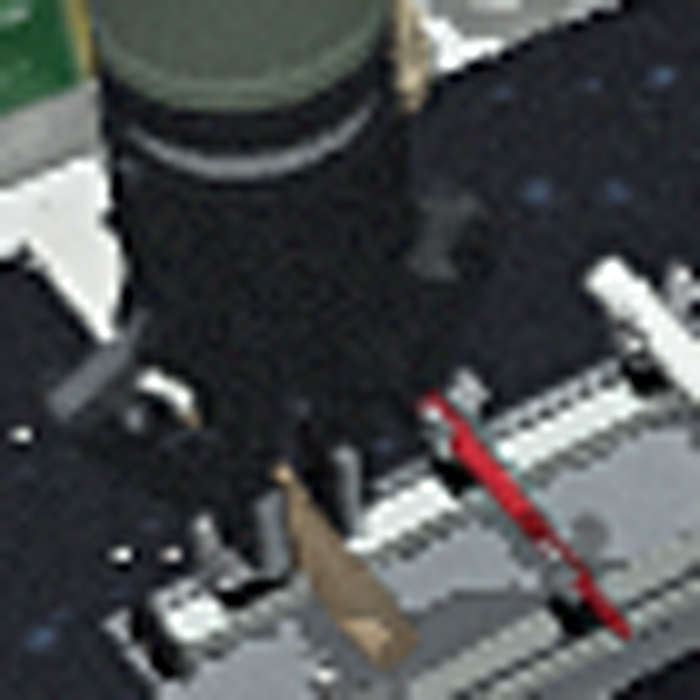

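carry_out --pt "0 0 0 0 0.02 0.1 -1" --pt "0 0 0 0 0.02 0.1 -1" --pt "0 0 0 0 0 0.1 -1" --pt "0 0 0 0 0 0.1 -1" --pt "0 0 0 0 0 0.06 -1" --pt "0 0 0 0 0 0.04 -1" --pt "0 0 0 0 0 0.04 -1" --pt "0 0 0 0 0 0.04 -1" --pt "0 0 0 0 0 0 -1" --pt "0 0 0 0 0 0 -1"

```text
clock: 24.28
position: [0.495, 0.147, 0.0676]
orientation: [-0.084, 3.137, -0.004]
force: [-0.2, 0.3, 0.5]
grip_width: 0.016
```

```bash
python3 p.py .493 .147 .0453 1.624 6
```

```text
t 24.28 pos [0.495  0.147  0.0676] psi 1.624 tilt [ 0.0035 -0.0022] F [-0.2  0.3  0.5] w 0.0160 reach 0.0140 q6 -1.50
tiltfix total units rx -0.03 ry 0.04
rz 0.00  x 0.011 y 0.001 z 0.124
  x6
```

carry_out --pt "0 0.02 0 0.02 0 0.06 -1" --pt "0 0.02 0 0.02 0 0.08 -1" --pt "0 0 0 0 0 0.1 -1" --pt "0 0 0 0 0 0.12 -1" --pt "0 0 0 0 0 0.14 -1" --pt "0 0 0 0 0 0.14 -1" --pt "0 0 0 0 0 0.14 -1" --pt "0 0 0 0 0 0.14 -1" --pt "0 0 0 0 0 0.1 -1" --pt "0 0 0 0 0 0 -1"

```text
clock: 25.12
position: [0.4997, 0.1474, 0.0457]
orientation: [-0.085, 3.132, -0.004]
force: [-0.0, -0.8, -3.5]
grip_width: 0.0157
```

```bash
python3 p.py .493 .147 .0453 1.624 6
```

```text
t 25.12 pos [0.4997 0.1474 0.0457] psi 1.625 tilt [ 0.0084 -0.0023] F [-0.  -0.8 -3.5] w 0.0157 reach 0.0140 q6 -1.50
tiltfix total units rx -0.03 ry 0.09
rz 0.00  x 0.037 y -0.000 z 0.002
  x6
```

carry_out --pt "0 0.03 0 0 0 0.06 -1" --pt "0 0.03 0 0 0 0.1 -1" --pt "0 0.03 0 0 0 0.12 -1" --pt "0 0 0 0 0 0.12 -1" --pt "0 0 0 0 0 0 -1" --pt "0 0 0 0 0 0 -0.3" --pt "0 0 0 0 0 0 -0.3" --pt "0 0 0 0 0 0 -0.3" --pt "0 0 0 0 0 0 -0.3" --pt "0 0 0 0 0 0 -0.3"

```text
clock: 25.95
position: [0.4977, 0.1477, 0.0415]
orientation: [0.085, -3.13, 0.006]
force: [-0.1, 0.1, 0.2]
grip_width: 0.0301
```

carry_out --pt "0 0 0 0 0 -0.1 -0.3" --pt "0 0 0 0 0 -0.3 -0.3" --pt "0 0 0 0 0 -0.4 -0.3" --pt "0 0 0 0 0 -0.5 -0.3" --pt "0 0 0 0 0 -0.6 -0.3" --pt "0 0 0 0 0 -0.7 -0.3" --pt "0 0 0 0 0 -0.7 -0.3" --pt "0 0 0 0 0 -0.7 -0.3" --pt "0 0 0 0 0 -0.4 -0.3" --pt "0 0 0 0 0 0 -0.3"

```text
clock: 26.78
position: [0.4973, 0.1482, 0.1809]
orientation: [0.085, -3.125, 0.006]
force: [0.3, -0.8, -0.3]
grip_width: 0.0303
```

carry_out --pt "0 0 0 0 -0.5 0 -0.3" --pt "0 0 0 0 -0.7 0 -0.3" --pt "0 0 0 0 -0.8 0 -0.3" --pt "0 0 0 0 -0.8 0 -0.3" --pt "0 0 0 0 -0.8 0 -0.3" --pt "0 0 0 0 -0.8 0 -0.3" --pt "0 0 0 0 -0.8 0 -0.3" --pt "0 0 0 0 -0.8 0 -0.3" --pt "0 0 0 0 -0.8 0 -0.3" --pt "0 0 0 0 -0.4 0 -0.3"

```text
clock: 27.62
position: [0.5077, -0.0723, 0.1799]
orientation: [0.098, -3.125, 0.001]
force: [-0.2, -0.2, 0.0]
grip_width: 0.0297
```

```bash
python3 p.py;  python3 - <<'E'
from rig import optics
from h import *; import pickle
for n in("scene","top"):
    c=optics.camera(n); pickle.dump(c,open(n+"13.pkl","wb"))
    if n=="top": crop(c,190,170,265,240,10,"pics/t13.png")
    else: crop(c,190,185,270,260,8,"pics/s13.png")
E
```

```text
t 27.62 pos [ 0.5077 -0.0723  0.1799] psi 1.633 tilt [-0.0153 -0.0009] F [-0.2 -0.2  0. ] w 0.0297 reach 0.0140 q6 -1.94
```

View pics/t13.png

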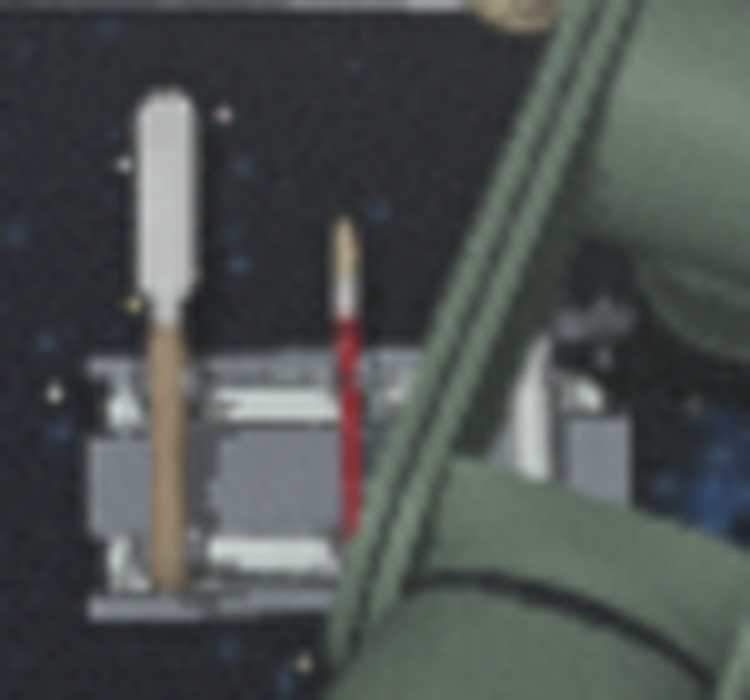

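View pics/s13.png

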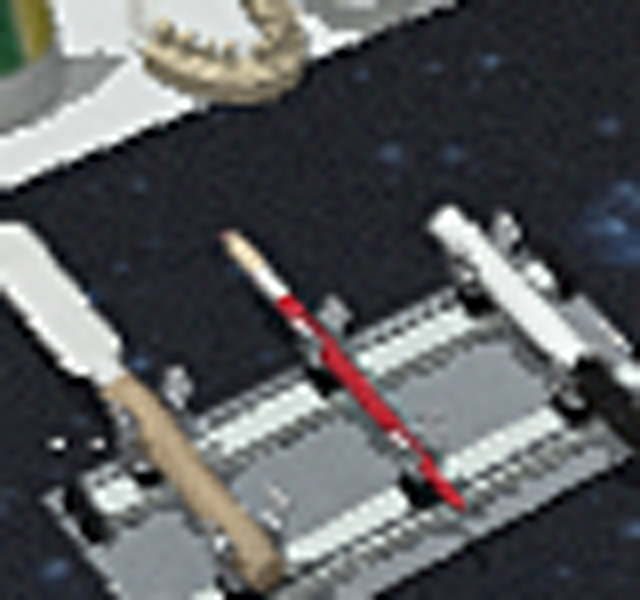

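```bash
python3 - <<'E'
import pickle; from tri import *
s=pickle.load(open("scene13.pkl","rb"));t=pickle.load(open("top13.pkl","rb"))
S=lambda x,y:((x+.5)/8-.5+190,(y+.5)/8-.5+185); T=lambda x,y:((x+.5)/10-.5+190,(y+.5)/10-.5+170)
for n,p,q in(("butt",(262,578),(172,588)),("neck",(117,378),(167,325)),("br tip",(225,235),(344,215)),("br red/ferrule",(288,303),(346,322)),("br butt",(462,508),None)):
    if q: print(n,tri(s,S(*p),t,T(*q)))
    print("  scene@.036",toz(s,[S(*p)],.036)[0].round(4), "top@.036",toz(t,[T(*q)],.036)[0].round(4) if q else "")
# predicted seated projections
def seat(cx,cy,yaw,h,lo,hi):
    a=np.array([np.cos(yaw),np.sin(yaw),0]); o=np.array([cx,cy,.036])
    for d in(lo,hi):
        P=o+a*d; print(d,"scene",((proj(s,P)-[190,185]+.5)*8-.5).round(0),"top",((proj(t,P)-[190,170]+.5)*10-.5).round(0))
seat(.4965,.147,.055,0,-.052,.052); seat(.497,.077,.055,0,-.059,.098)
E
```

```text
butt (array([0.45102188, 0.14386566, 0.03191408]), np.float64(0.0017913866150924094))
  scene@.036 [0.4488 0.1458 0.036 ] top@.036 [0.4499 0.1426 0.036 ]
neck (array([0.55167521, 0.14892155, 0.03945776]), np.float64(0.00020810952392068404))
  scene@.036 [0.5544 0.1478 0.036 ] top@.036 [0.5525 0.1495 0.036 ]
br tip (array([0.59766923, 0.08220496, 0.03410765]), np.float64(0.00138471994844598))
  scene@.036 [0.5955 0.0824 0.036 ] top@.036 [0.5977 0.0826 0.036 ]
br red/ferrule (array([0.55441559, 0.07930614, 0.03615418]), np.float64(0.0019092642898447725))
  scene@.036 [0.5538 0.0786 0.036 ] top@.036 [0.5551 0.0801 0.036 ]
  scene@.036 [0.4392 0.0724 0.036 ] top@.036 
-0.052 scene [[272. 585.]] top [[167. 602.]]
0.052 scene [[119. 391.]] top [[166. 335.]]
-0.059 scene [[460. 512.]] top [[351. 623.]]
0.098 scene [[226. 236.]] top [[344. 222.]]
```

carry_out --pt "0 0 0 0 -0.5 0 -0.3" --pt "0 0 0 0 -0.7 0 -0.3" --pt "0 0 0 0 -0.8 0 -0.3" --pt "0 0 0 0 -0.8 0 -0.3" --pt "0 0 0 0 -0.8 0 -0.3" --pt "0 0 0 0 -0.4 0 -0.3" --pt "0 0 0 0 0 0 -0.3" --pt "0 0 0 0 0 0 -0.3" --pt "0 0 0 0 0 0 -0.3" --pt "0 0 0 0 0 0 -0.3"

```text
clock: 28.55
position: [0.5144, -0.1822, 0.1757]
orientation: [0.109, -3.119, -0.021]
force: [-0.3, 0.4, -0.4]
grip_width: 0.03
```

```bash
python3 - <<'E'
from rig import optics
from h import *; import pickle
for n in("scene","top"):
    c=optics.camera(n); pickle.dump(c,open(n+"14.pkl","wb"))
    if n=="top": crop(c,190,170,265,240,10,"pics/t14.png")
    else: crop(c,185,205,240,265,12,"pics/s14.png")
E
```

```text
(no output)
```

View pics/t14.png

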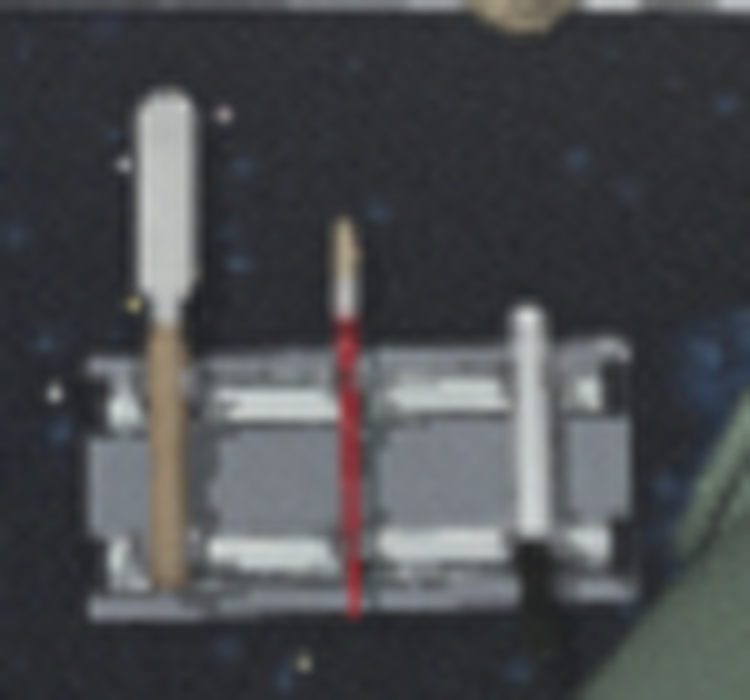

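View pics/s14.png

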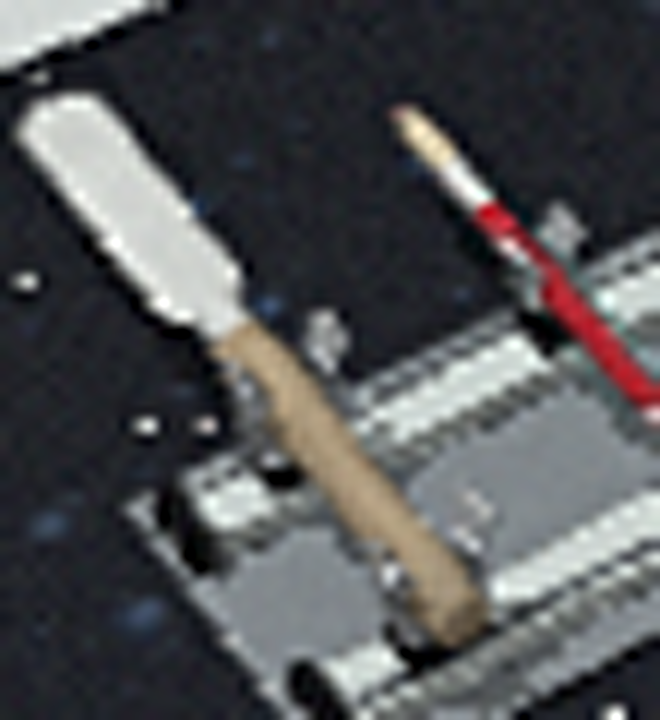

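```bash
python3 - <<'E'
from rig import workorder, monitor
print(monitor.state()["clock"], workorder.hand_in())
E
```

```text
the job is handed in; nothing more can be done
28.65 None
```

I put both tools back and handed the job in at 28.65 s; the hand-in reports no verdict. The spatula is in the wide (left) clips and the brush in the narrow (middle) clips. Both lie with the handle toward the robot and the blade or bristles pointing away.

- **How it went:** The green look-alike overlapped both tools a little. I slid the brush clear, took a new grip at its middle, then pressed it in. I slid the spatula out along its handle, turned it about 160° and pressed it in.
- **Seated depth:** In each station the tool stopped within 0.5 mm of the computed seated height. Under a further push the gripper ended 2.6 mm (brush) and 4 mm (spatula) lower still. I take that as the fingers sliding down handles already on the clip floor.
- **Brush:** In the last pictures it matches the predicted seated position to about 1 pixel.
- **Spatula:** It sits roughly 8 mm toward the far side of centre; the limit is 20 mm.
- **Bystanders:** The marker looks unmoved in the last pictures. The green piece, last seen as I lifted the spatula, was where it started, and I noticed no bystander moved in the views I took. The arm ended clear of everything.
- **What disagreed:** My two-camera measurement put the spatula's far handle end about 7 mm higher than its butt, against a pixel size of about 3 mm. The clip lips and the press depth look fully snapped in, so I took this as measurement error and did not press it again.

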